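# Slide the big capacitor can along the wiring duct into the test hood

### The job

The fat round capacitor lies loose on the wooden test board and is too thick to grip. Gently roll it sideways until it lies flat along the white wiring duct, then push it endways along the duct into the grey test hood until you feel its nose press well into the sprung contacts hidden inside - never ramming the contacts or crushing it hard against the duct. Let go and leave it lying along the duct with the contacts still bearing on its nose, and do not disturb the other parts.

Things in the scene. Friction and masses are not known exactly. Their poses are not given: they have to be found in the camera images.
- board: Fixed plywood board, 12 mm thick, carrying duct and hood. Origin: underside (table level), on the line of the duct's guiding face. Own x points from the can's side towards the duct, own y along the duct away from the hood: push along -y. Plate spans x -160 to 130, y -250 to 290 mm. A can touching the duct has its axis at x = -45 mm.
- duct: White slotted plastic wiring duct fixed on the board, the wall to push along: 40 mm thick, 500 mm long, 60 mm high. Origin: on the plate top, on its guiding face (towards the can), at mid length; axes as the board's. It runs on through the hood. The can pressed on it with over 20 N damages it.
- hood: Fixed grey hood over the duct's end, 153 x 150 x 105 mm, open only at its mouth (blue edge). Origin: plate top, on the duct's guiding face line, in the plane of the mouth; axes as the board's; inside is own y 0 to -145 mm. Opening: x from 0 (duct) to -104 mm, 100 mm high: the can has 14 mm to spare sideways, 10 mm above. Over 20 N from the can damages hood or contacts.
- hood_mouth (a point): Point in the mouth plane on the can's final axis (45 mm from the duct's face, 45 mm above the plate). Behind it, unseen, waits a sprung contact plate 62 mm square, its free face 40 to 75 mm in, different each time: find it by feel.
- hood_end (a point): Point on that same axis 145 mm behind the mouth. The contact plate before it gives 14 mm: 2 N at first touch, 0.9 N more per mm (plus 1.2 N per 10 mm/s), then rigid. Press it with 4 N or more for half a second; 6 to 10 N is right. The can's own sliding friction adds 3 to 8 N to your push. Let go, it pushes the can back a few mm until friction holds it, still bearing on it.
- can: The capacitor: aluminium can with blue sleeve, 90 mm diameter, 140 mm long, about 0.7 kg, on its side, free to roll; a finger pushing its side drags, so that moving it sideways takes up to 8 N. Pressed at mid length it can stay askew: then press the end that lags. Origin: middle of its axis, 45 mm above the plate. Own y is the cylinder's axis and points from nose to tail; own x and z turn as it rolls.
- can_nose (a point): Centre of the can's nose, the flat end face with black disc and brass terminals (nothing stands out of it), facing the hood; on the axis, 70 mm from its middle.
- can_tail (a point): Centre of the can's tail, the plain flat bare end face to push on; on the axis, 70 mm from its middle, the end away from the hood.
- contactor: Bystander: loose black contactor block with grey top, 55 x 45 x 68 mm, standing on the board behind the duct. Origin: centre of its underside. Leave alone.
- terminals: Bystander: loose white terminal strip, 40 x 90 x 35 mm, on the board behind the duct. Origin: centre of its underside. Leave alone.
- buttonbox: Bystander: loose yellow and black push-button box, 70 x 110 x 55 mm, on the table to the right of the board. Origin: centre of its underside. Leave alone.

How it is judged:
By the outcome, as a careful person would: the job done as asked, in the order asked, and still so for the second after the job is handed in, with the robot touching nothing.
It also fails if it takes over 72 s, if anything falls off the work surface, if the arm or the gripper's body presses on something with over 40 N, if the wrist force passes 120 N, or if a joint passes its speed limit or range.

### The arm

A 6-joint arm with a two-finger parallel gripper is mounted at the origin on the work surface. World frame = base frame: x ahead of the robot, y to its left, z up, the work surface at z = 0. Lengths are in m, angles in degrees, forces in N, time in s.
With the tool pointing down it reaches from about 0.4 to 0.825 m from the base axis. Payload 7 kg.
Tool frame: the origin (TCP) lies at the very end of the fingers, on their centre line; the grasp point (between the pads) lies 19 mm behind it (ctrl.tcp_to_grasp is the distance from the TCP to the grasp point, in m); z points along the fingers, y is the direction in which the jaws open and shut (so a half turn about z gives the same grasp; the last joint's range is limited). The gripper opens to 88 mm and grips with 3 to 60 N. Pads are 19 mm wide; open, the fingers measure 130 mm over their backs; the gripper's body (78 mm by 193 mm) begins 47 mm behind the grasp point.
Start: joints at [-54.196, 20.546, 0.682, 0, -70.136, -16.507], TCP at [0.223, -0.637, 0.19] pointing down, gripper open.
Joint ranges: [-176.03, 176.03], [-82.01, 121.73], [-58.28, 71.71], [-173.87, 95.51], [-174.79, -0.11], [-173.66, 173.66]. Speed limits (degrees/s): [136.94, 136.94, 172.46, 180, 180, 180].

### API

Orientations are given as [roll, pitch, yaw] about the fixed x, y, z axes, in that order (R = Rz(yaw) Ry(pitch) Rx(roll)).
In Python, from plant import ctrl gives the robot as it stands.
- The arm moves only by the tool jog_arm, never from a script. Its argument "commands" is a list of rows, each an object of numbers: "x", "y", "z": the shift along the tool's x, y, z in cm; "roll": the turn about the tool's z in rad. In form: [{"x": .., "y": .., "z": .., "roll": ..}, ...]. A call has 1 to 12 rows; each row shifts and turns the commanded pose from where the row before left it, along the tool's axes as they then stand; what a row does not reach is not made up. A row lasts 1/10 s, in which the tool goes at most 50 mm and 8.59 degrees, less where a joint would pass 70% of its speed; a pose out of reach is approached as far as the arm can. A call is refused whole if a number of a shift passes 5 or a number of a turn 0.15, either way. A call with a gripper value outside its range is refused whole. "gripper" is the finger opening in cm, from 0 to 8.76, set as the call begins (left out, the last holds). The fingers move at their own pace and stop on an object; the grip force is fixed at half the most. Time passes only in rows, so rows that do not move let the fingers close. It gives the time, the measured TCP pose, the force and the opening at its end, in the units of the state.
- ctrl.get_obs(): the state, without advancing time (a new reading comes with each control period).
- ctrl.snapshot(name): name is "side" or "top" or "wrist"; returns a dict with "image" (400x640x3 uint8, red, green, blue), "mtx" (3x3 intrinsics, pixels), "position" and "orientation" of the camera in the world; the wrist camera has in their place "hand_eye" (4x4, takes a point from camera to tool coordinates, whose origin is the TCP and whose axes are the flange's). Camera axes: x right, y up, looking along -z (the intrinsics and any distortion apply to the point x, -y, -z); pixel columns grow to the right and rows downward; lengths in m; the calibration is good to about 2 mm. The wrist camera is an equidistant fisheye: a pixel r from the principal point sees the ray r / f radians off the axis. A picture is of the moment at which its call begins: read the wrist's pose just before it. There is no depth.
- ctrl.close_job(): hands the job in, once; it reports no verdict.
Trained networks look in the newest picture that a camera, given by its name, has taken for a name from the list of things; names that differ only in an ending like _2 or _b are one class to them, and where a whole thing is asked for, a point or a joint stands for the part that bears it (a point fixed in the world has none). Each returns a list of dicts, best first, with "confidence" (0 to 1); they miss things now and then, are a little off and sometimes report something else, mostly with a low value. They report only what shows in the picture. A call takes as long as a camera call.
- ctrl.search_frame(camera, query): "position" ([column, row] as shares, 0 to 1, of the picture: columns of its width, rows of its height, amid what is visible of it).
- ctrl.regions_of(camera, query): "mask" (400x640 bool, what is visible of it) and "position" ([column, row] as shares, 0 to 1, of the picture: columns of its width, rows of its height, amid what is visible of it).
The state is a dict: "clock": time; "joint_pos": joint angles; "qvel": joint speeds; "tau": joint torques, N m; "tool_pos": TCP position; "orientation": TCP orientation; "force": force on the tool from outside, world axes, zero at the start; "moment": the same for the moment, N m; "opening": finger opening in m.
Only numpy, scipy, OpenCV 4.12 (cv2) and the standard library are available. Lean on these libraries where they do the work, as an engineer would, in place of code of your own. Each camera call takes 0.05 s, during which the arm holds its last target.

## Working session

There is one attempt and no reset: what is moved stays moved. The work goes in short steps, Python scripts to look and compute and a tool call to move; the robot and the scene stay as the last step left them, time stands still between calls to the robot, and variables do not carry over. Pictures are saved under pics/ and viewed, and the job is handed in when it is done.

Besides the shell and the picture viewer there is one more tool, called after "Request:" as a command line: name --argument value ..., lists and objects as JSON in quotes. jog_arm: Moves the arm, as the interface text tells. Its arguments: {"type":"object","properties":{"commands":{"type":"array"},"gripper":{"type":"number"}},"required":["commands"]}

```bash
mkdir -p pics; ls; python3 - <<'E'
from plant import ctrl
import cv2
o=ctrl.get_obs()
for k,v in o.items(): print(k,v)
for n in("side","top","wrist"):
    s=ctrl.snapshot(n); cv2.imwrite(f"pics/{n}0.png",s["image"][:,:,::-1])
    print(n,{k:v for k,v in s.items() if k!="image"})
E
```

```text
pics
clock 0.0
joint_pos [-5.41953426e+01  2.05916053e+01  6.36463589e-01 -1.87922511e-02
 -7.01384409e+01 -1.65103365e+01]
qvel [ 0.00163712 -0.03481829 -0.00556236 -0.01072331  0.08516821  0.00638844]
tau [ 6.44206175e-04 -5.82722890e+01  2.93045729e+01  6.99727133e+00
  6.83208142e-03 -1.44741675e-04]
tool_pos [ 0.22285743 -0.63657772  0.18874545]
orientation [ 1.79905255e+02 -9.65968173e-03 -1.60712070e+02]
force [ 0.57072367  0.23509548 -0.53819609]
moment [-0.04916715 -0.00284905  0.01134947]
opening 0.0878457407461611
side {'mtx': array([[431.64531616,   0.        , 321.49853223],
       [  0.        , 431.64531616, 197.62975393],
       [  0.        ,   0.        ,   1.        ]]), 'position': array([0.13908397, 0.59927479, 0.50931876]), 'orientation': array([  62.35585936,    1.12589824, -148.69176975])}
top {'mtx': array([[504.64417566,   0.        , 318.99484988],
       [  0.        , 504.64417566, 202.72605603],
       [  0.        ,   0.        ,   1.        ]]), 'position': array([ 0.46007038, -0.08836008,  1.25138243]), 'orientation': array([  6.37369742,   0.35087873, -90.79936313])}
wrist {'mtx': array([[309.70691629,   0.        , 321.89841712],
       [  0.        , 309.70691629, 206.72858545],
       [  0.        ,   0.        ,   1.        ]]), 'hand_eye': array([[ 3.84469926e-04,  9.57598585e-01,  2.88105539e-01,
         7.86913820e-02],
       [ 9.99998526e-01, -8.50199367e-04,  1.49139914e-03,
         1.21167914e-03],
       [ 1.67310885e-03,  2.88104541e-01, -9.57597501e-01,
        -1.94757929e-01],
       [ 0.00000000e+00,  0.00000000e+00,  0.00000000e+00,
         1.00000000e+00]])}
```

View pics/top0.png

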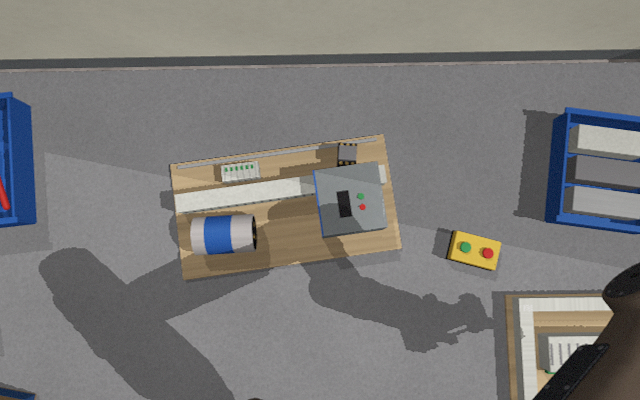

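View pics/side0.png

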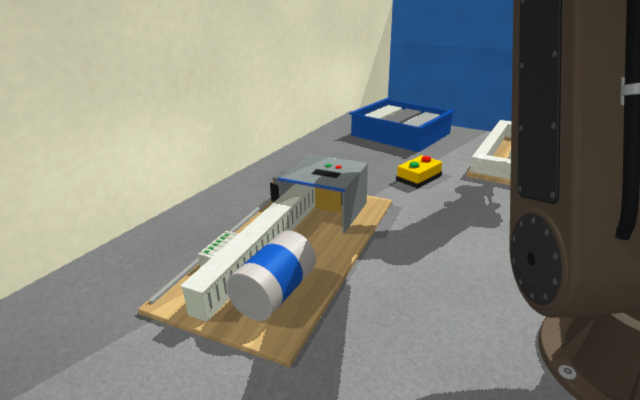

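View pics/wrist0.png

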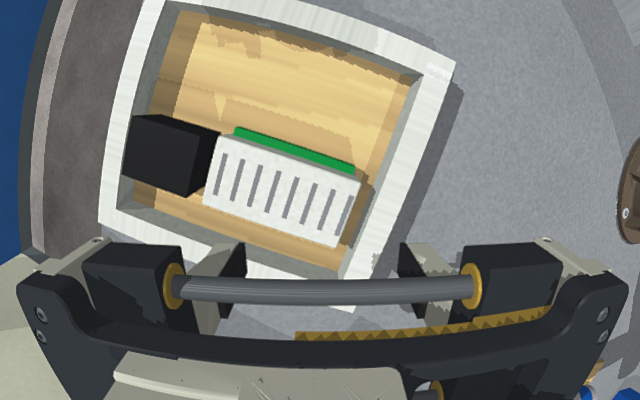

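```bash
cat > h.py <<'E'
import numpy as np, cv2
from scipy.spatial.transform import Rotation as R
def proj(s,P):
    P=np.atleast_2d(P); Rm=R.from_euler('xyz',s['orientation'],degrees=True).as_matrix()
    c=(P-s['position'])@Rm; c=c*[1,-1,-1]
    u=c@np.array(s['mtx']).T; return u[:,:2]/u[:,2:]
def ray(s,uv,z):
    Rm=R.from_euler('xyz',s['orientation'],degrees=True).as_matrix()
    K=np.array(s['mtx']); d=np.linalg.inv(K)@np.array([uv[0],uv[1],1.]); d=Rm@(d*[1,-1,-1])
    p=np.array(s['position']); return p+d*(z-p[2])/d[2]
E
python3 - <<'E'
from plant import ctrl
import cv2,pickle
s=ctrl.snapshot("top"); pickle.dump(s,open("top.pkl","wb"))
im=s["image"][120:290,160:410,::-1]
cv2.imwrite("pics/topz.png",cv2.resize(im,None,fx=3.2,fy=3.2,interpolation=cv2.INTER_CUBIC))
for q in("board","duct","hood","can","can_nose","can_tail"):
    for r in ctrl.regions_of("top",q)[:2]:
        import numpy as np
        m=r['mask'].astype('uint8'); c,_=cv2.findContours(m,0,2); c=max(c,key=cv2.contourArea)
        print(q,round(r['confidence'],2),r['position'][0]*640,r['position'][1]*400,m.sum(),cv2.minAreaRect(c), cv2.approxPolyDP(c,4,True).reshape(-1,2).tolist())
s=ctrl.snapshot("side"); pickle.dump(s,open("side.pkl","wb"))
im=s["image"][140:380,120:420,::-1]
cv2.imwrite("pics/sidez.png",cv2.resize(im,None,fx=2.5,fy=2.5,interpolation=cv2.INTER_CUBIC))
for q in("can","can_tail","hood_mouth"):
    for r in ctrl.regions_of("side",q)[:2]:
        m=r['mask'].astype('uint8'); c,_=cv2.findContours(m,0,2); c=max(c,key=cv2.contourArea)
        print(q,round(r['confidence'],2),r['position'][0]*640,r['position'][1]*400,m.sum(),cv2.minAreaRect(c))
E
```

```text
board 0.74 282.624 218.52 14586 ((283.22637939453125, 206.41517639160156), (118.28022766113281, 222.463623046875), 81.81747436523438) [[383, 136], [171, 164], [173, 193], [256, 181], [224, 183], [219, 167], [232, 162], [256, 161], [258, 181], [311, 174], [335, 165], [339, 143], [354, 142], [356, 161], [374, 161], [386, 175], [382, 193], [387, 226], [381, 230], [322, 237], [314, 196], [175, 212], [182, 279], [399, 248]]
duct 0.88 248.89600000000002 192.52 3147 ((243.34408569335938, 194.831787109375), (22.919076919555664, 142.1243133544922), 81.76437377929688) [[311, 175], [176, 193], [172, 198], [175, 211], [184, 215], [312, 195]]
hood 0.77 351.168 198.2 4594 ((349.44000244140625, 199.5800018310547), (70.00357818603516, 66.89230346679688), 81.8698959350586) [[375, 161], [312, 170], [321, 237], [386, 227]]
can 0.57 219.52 236.0 2317 ((222.13319396972656, 234.49554443359375), (37.84564971923828, 64.59746551513672), 88.09085083007812) [[253, 217], [194, 218], [193, 251], [253, 250]]
can 0.27 350.52799999999996 197.92000000000002 4642 ((349.2774353027344, 199.30348205566406), (70.32646179199219, 68.42574310302734), 81.25383758544922) [[375, 161], [312, 170], [322, 237], [386, 227]]
can_nose 0.78 220.992 235.8 2490 ((222.61465454101562, 234.1781768798828), (40.04983139038086, 65.7510986328125), 86.98721313476562) [[253, 215], [193, 217], [193, 252], [253, 251]]
can_tail 0.7 223.872 232.08 2476 ((222.82456970214844, 234.55224609375), (39.53874588012695, 65.8905029296875), 87.45519256591797) [[254, 217], [193, 217], [194, 252], [253, 251]]
can 0.69 270.4 272.2 4837 ((271.5000305175781, 273.0000305175781), (55.86143493652344, 98.287841796875), 45.0)
can_tail 0.85 270.208 274.12 4727 ((271.25, 273.7500305175781), (55.154327392578125, 96.87362670898438), 45.0)
hood_mouth 0.81 333.12 180.48 3787 ((327.1248779296875, 181.42251586914062), (88.18583679199219, 72.15827178955078), 30.425783157348633)
```

View pics/topz.png

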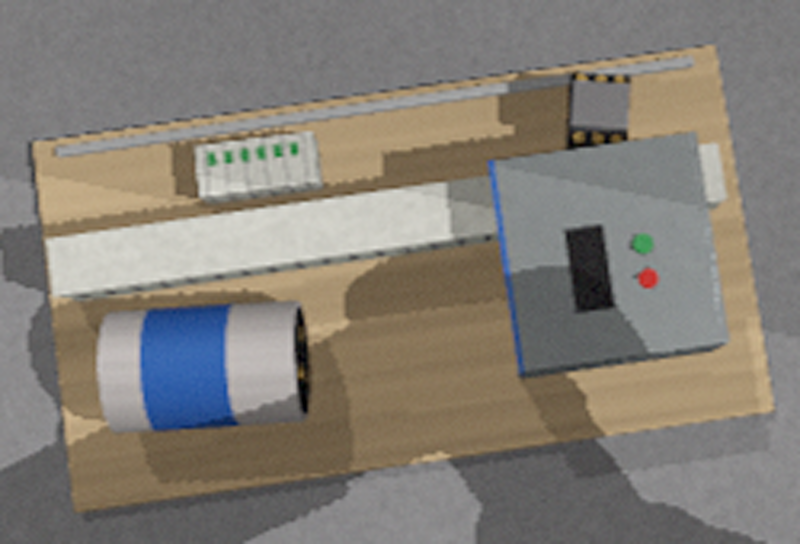

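View pics/sidez.png

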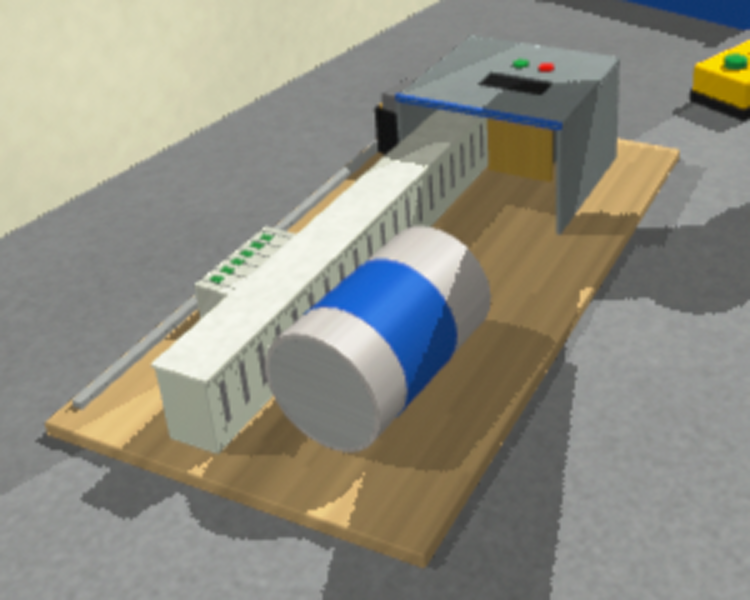

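```bash
cat > fit.py <<'E'
import numpy as np, cv2, pickle
from scipy.optimize import least_squares
from h import *
T=pickle.load(open("top.pkl","rb"));S=pickle.load(open("side.pkl","rb"))
tz=lambda p:(np.array(p)+.5)/3.2-.5+[160,120]
sz=lambda p:(np.array(p)+.5)/2.5-.5+[120,140]
tp=[((33,142),(130,290,12)),((714,44),(130,-250,12)),((773,411),(-160,-250,12)),((77,511),(-160,290,12)),((58,297),(0,250,72)),((46,240),(40,250,72))]
sp=[((48,430),(130,290,12)),((425,565),(-160,290,0)),((680,150),(-160,-250,12)),((208,381),(0,250,72)),((155,366),(40,250,72)),((425,553),(-160,290,12))]
def W(q,P):
    P=np.array(P,float)/1000; c,s=np.cos(q[2]),np.sin(q[2])
    return np.c_[q[0]+c*P[:,0]-s*P[:,1],q[1]+s*P[:,0]+c*P[:,1],P[:,2]]
def f(q,use='ts'):
    r=[]
    if 't' in use: r.append(proj(T,W(q,[b for a,b in tp]))-tz([a for a,b in tp]))
    if 's' in use: r.append(proj(S,W(q,[b for a,b in sp]))-sz([a for a,b in sp]))
    return np.vstack(r).ravel()
for u in('t','s','ts'):
    q=least_squares(f,[.5,.1,.1],args=(u,)).x; print(u,q[:2],np.degrees(q[2]),np.round(f(q,u),1))
# hood mouth
def b(p,z,s,cv):
    w=ray(s,cv(p),z); d=w[:2]-q[:2]; c,sn=np.cos(q[2]),np.sin(q[2]); return np.round([1e3*(c*d[0]+sn*d[1]),1e3*(-sn*d[0]+c*d[1])],1)
print("mouth",b((490,160),.117,T,tz),b((521,375),.117,T,tz),b((397,95),.117,S,sz),b((562,127),.117,S,sz))
# can
ct=[(108,311),(200,305),(290,302),(305,330),(309,370),(304,412),(220,425),(120,431),(103,400),(97,360)]
cs=[(269,360),(285,325),(330,280),(380,243),(415,227),(450,233),(485,275),(490,300),(440,375),(370,437),(350,450),(320,435),(280,395)]
a=np.linspace(0,2*np.pi,73)
def hull(k,s):
    c,sn=np.cos(k[2]),np.sin(k[2]); P=[]
    for y in(-.07,.07):
        X=.045*np.cos(a); P.append(np.c_[k[0]+c*X-sn*y,k[1]+sn*X+c*y,.057+.045*np.sin(a)])
    return cv2.convexHull(proj(s,np.vstack(P)).astype(np.float32))
def g(k,use):
    r=[]
    if 't' in use:
        h=hull(k,T); r+=[cv2.pointPolygonTest(h,tuple(map(float,tz(p))),True) for p in ct]
    if 's' in use:
        h=hull(k,S); r+=[cv2.pointPolygonTest(h,tuple(map(float,sz(p))),True) for p in cs]
    return np.array(r)
for u in('t','s','ts'):
    k=least_squares(g,[q[0]-.08,q[1]+.15,q[2]],args=(u,),diff_step=1e-3).x
    c,sn=np.cos(q[2]),np.sin(q[2]); d=k[:2]-q[:2]
    print(u,k[:2],np.degrees(k[2]),"rel",c*d[0]+sn*d[1],-sn*d[0]+c*d[1],np.degrees(k[2]-q[2]),np.round(g(k,u),1))
E
python3 fit.py
```

```text
t [ 0.6096766  -0.00863399] 7.59981054010725 [-3.2  0.5 -2.3 -0.1 -1.8  0.  -3.5  1.3  4.3 -1.3  6.1 -0.2]
s [ 0.61530361 -0.00862557] 8.30804906945333 [-5.3 -0.  -0.7  4.2 -3.3 -0.3  4.3 -4.6  5.  -4.5 -1.2  3.1]
ts [ 0.61212873 -0.00873157] 7.830697948293634 [-3.3 -0.  -2.6 -1.4 -1.6 -1.4 -3.1  0.7  4.4 -1.9  6.1 -0.8 -4.7 -0.2
 -0.8  5.2 -1.4  0.3  4.8 -4.3  5.5 -4.4 -1.2  4.2]
mouth [ 41.9 -67.7] [-112.5  -66.5] [ 43.2 -68.6] [-111.2  -62.6]
t [0.52442386 0.14350799] 5.445291004861665 rel -0.06614493615075369 0.1627693965935224 -2.385406943431969 [-0.5  0.8  2.4 -0.3 -0.2  0.5 -0.7  0.9  1.1  0.7]
s [0.52686963 0.13726963] 2.4730179586655954 rel -0.0645719219165938 0.15625597675351216 -5.357679989628038 [ 1.3 -0.4 -2.5 -0.8  1.8  1.   1.2  0.5 -2.7  1.  -1.3  1.1  1.2]
ts [0.52536544 0.13949631] 2.5466806767972074 rel -0.06575871547006541 0.15866683769866533 -5.284017271496427 [ 0.1  1.1  1.8  1.7  1.3  1.7 -0.8 -0.9 -0.5 -1.1  1.5 -1.1 -3.1 -1.3
  1.   0.3  0.9  0.6 -2.   1.9 -0.1  2.2  2. ]
```

```bash
python3 - <<'E'
s=open('fit.py').read()
s=s.replace("def W(q,P):","def W(q,P):\n    P=[(p[0],p[1]+(q[3]*1e3 if p[1]==250 else 0),p[2]) for p in P]").replace("[.5,.1,.1],args","[.5,.1,.1,0],args").replace("print(u,q[:2]","print(u,q[3],q[:2]")
open('fit.py','w').write(s)
E
python3 fit.py
```

```text
t 0.019208949687885963 [ 0.61043614 -0.01542294] 7.473683543043819 [-0.4 -0.1  0.5 -0.3  0.8 -0.1 -0.9  0.7 -0.9 -0.7  0.9  0.4]
s 0.019052409976753264 [ 0.61314697 -0.01580619] 7.71904107614435 [-1.7 -3.1  1.   1.6 -0.5 -0.9 -0.2  0.2  0.4 -0.1  0.6  0.5]
ts 0.019331613088518 [ 0.61164812 -0.01572828] 7.537595205051997 [-0.3 -0.5  0.5 -0.8  1.  -0.7 -0.7  0.3 -0.8 -1.1  1.   0.  -1.3 -3.1
  1.1  2.1  0.3 -0.6 -0.1  0.5  0.5  0.2  0.7  1. ]
mouth [ 43.7 -60.6] [-110.8  -60.2] [ 45.  -61.5] [-109.5  -56.3]
t [0.52256323 0.14246496] 1.8509335957469966 rel -0.06756384011076028 0.16851215916149778 -5.686661609305001 [ 0.3 -0.   0.4  0.5  0.1  1.   0.3 -0.1  1.1  0.2]
s [0.52687634 0.13726952] 2.4688240755639823 rel -0.06396951670588674 0.16279583280193988 -5.068771129488015 [ 1.3 -0.4 -2.5 -0.8  1.8  1.   1.2  0.5 -2.7  1.  -1.3  1.1  1.2]
ts [0.52536555 0.13949592] 2.5499402308374677 rel -0.06517520396302584 0.16520117117845518 -4.9876549742145295 [ 0.1  1.1  1.8  1.7  1.3  1.7 -0.8 -0.9 -0.5 -1.1  1.5 -1.1 -3.1 -1.3
  1.   0.3  0.9  0.6 -2.   1.9 -0.1  2.2  2. ]
```

Request:
jog_arm --commands '[{"roll": 0.1025}, {"roll": 0.1025}, {"x": -4, "y": 2.9}, {"x": -4, "y": 2.9}, {"x": -4, "y": 2.9}, {"x": -4, "y": 2.9}, {"x": -4, "y": 2.9}, {"x": -4, "y": 2.9}, {}]'

```text
validation failed for argument at $.co...
```

Request:
jog_arm --commands '[{"x": -0.7, "y": 4.6}, {"x": -0.7, "y": 4.6}, {"x": -0.7, "y": 4.6}, {"x": -0.7, "y": 4.6}, {"x": -0.7, "y": 4.6}, {"x": -0.7, "y": 4.6}, {"x": -0.7, "y": 4.6}, {"x": -0.7, "y": 4.6}, {"x": -0.7, "y": 4.6}, {"x": -0.7, "y": 4.6}, {"x": -0.7, "y": 4.6}, {}]'

```text
validation failed for argument at $.co...
```

```bash
cat >> h.py <<'E'
Q=(0.6115,-0.0157,np.radians(7.53))
def tob(p):
    d=np.array(p[:2])-Q[:2]; c,s=np.cos(Q[2]),np.sin(Q[2]); return np.round([1e3*(c*d[0]+s*d[1]),1e3*(-s*d[0]+c*d[1]),1e3*p[2]],1)
def st():
    from plant import ctrl
    o=ctrl.get_obs(); f=o['force']; c,s=np.cos(Q[2]),np.sin(Q[2])
    print('t',round(o['clock'],2),'tcp_b',tob(o['tool_pos']),'yaw',np.round(o['orientation'],2),'F_b',np.round([c*f[0]+s*f[1],-s*f[0]+c*f[1],f[2]],2),'M',np.round(o['moment'],2),'j',np.round(o['joint_pos'],0)); return o
E
python3 - <<'E'
from h import *; from plant import ctrl
st()
s=ctrl.snapshot("wrist");cv2.imwrite("pics/w1.png",s["image"][:,:,::-1])
E
```

```text
t 0.7 tcp_b [-466.5 -565.1  189.7] yaw [-180.     0.  -160.7] F_b [ 0.15 -0.06 -0.8 ] M [-0.   -0.   -0.01] j [-54.  21.   1.  -0. -70. -17.]
```

View pics/w1.png

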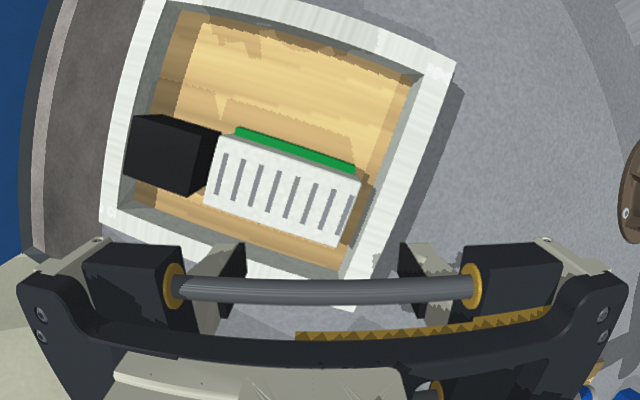

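The move calls were refused and the arm hasn't moved; I'll give all four numbers in each row.

Request:
jog_arm --commands '[{"x": 0, "y": 0, "z": 0, "roll": 0.1025}, {"x": 0, "y": 0, "z": 0, "roll": 0.1025}, {"x": -4, "y": 2.9, "z": 0, "roll": 0}, {"x": -4, "y": 2.9, "z": 0, "roll": 0}, {"x": -4, "y": 2.9, "z": 0, "roll": 0}, {"x": -4, "y": 2.9, "z": 0, "roll": 0}, {"x": -4, "y": 2.9, "z": 0, "roll": 0}, {"x": -4, "y": 2.9, "z": 0, "roll": 0}, {"x": 0, "y": 0, "z": 0, "roll": 0}]'

```text
clock: 1.65
tool_pos: [0.442, -0.4296, 0.1899]
orientation: [-180.0, 0.1, -172.2]
force: [-0.6, -0.1, -0.8]
opening: 0.0879
```

Request:
jog_arm --commands '[{"x": -0.65, "y": 4.6, "z": 0, "roll": 0}, {"x": -0.65, "y": 4.6, "z": 0, "roll": 0}, {"x": -0.65, "y": 4.6, "z": 0, "roll": 0}, {"x": -0.65, "y": 4.6, "z": 0, "roll": 0}, {"x": -0.65, "y": 4.6, "z": 0, "roll": 0}, {"x": -0.65, "y": 4.6, "z": 0, "roll": 0}, {"x": -0.65, "y": 4.6, "z": 0, "roll": 0}, {"x": -0.65, "y": 4.6, "z": 0, "roll": 0}, {"x": -0.65, "y": 4.6, "z": 0, "roll": 0}, {"x": -0.65, "y": 4.6, "z": 0, "roll": 0}, {"x": -0.65, "y": 4.6, "z": 0, "roll": 0}, {"x": -0.65, "y": 4.6, "z": 0, "roll": 0}]'

```text
clock: 2.85
tool_pos: [0.4426, 0.1261, 0.1902]
orientation: [180.0, 0.1, -172.4]
force: [0.9, 0.0, 0.2]
opening: 0.0877
```

Request:
jog_arm --commands '[{"x": 0, "y": 0, "z": 0, "roll": 0}, {"x": 0, "y": 0, "z": 0, "roll": 0}]'

```text
clock: 3.05
tool_pos: [0.4427, 0.1252, 0.1896]
orientation: [-180.0, -0.0, -172.3]
force: [0.7, -0.6, 0.0]
opening: 0.0871
```

```bash
python3 - <<'E'
from h import *; from plant import ctrl
o=st()
s=ctrl.snapshot("wrist");cv2.imwrite("pics/w2.png",s["image"][:,:,::-1])
import pickle; pickle.dump((o,s),open("w2.pkl","wb"))
E
```

```text
t 3.05 tcp_b [-148.9  161.8  189.6] yaw [-1.7999e+02 -1.0000e-02 -1.7231e+02] F_b [ 0.65 -0.73  0.  ] M [-0.11 -0.01 -0.04] j [  40.   -0.  -25.    0.  -65. -123.]
```

View pics/w2.png

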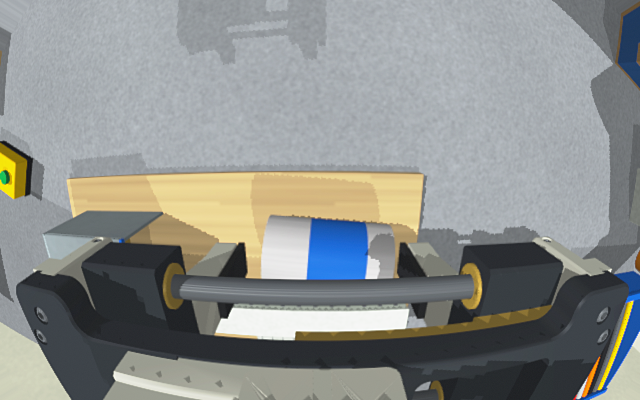

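```bash
cat >> h.py <<'E'
def wproj(o,s,P):
    Rt=R.from_euler('xyz',o['orientation'],degrees=True).as_matrix(); t=(np.atleast_2d(P)-o['tool_pos'])@Rt
    H=np.array(s['hand_eye']); c=(t-H[:3,3])@H[:3,:3]; c=c*[1,-1,-1]
    r=np.hypot(c[:,0],c[:,1]); th=np.arctan2(r,c[:,2]); K=np.array(s['mtx'])
    return np.c_[K[0,2]+K[0,0]*th*c[:,0]/r,K[1,2]+K[1,1]*th*c[:,1]/r]
def fromb(P):
    P=np.atleast_2d(P)/1000.; c,s=np.cos(Q[2]),np.sin(Q[2]); return np.c_[Q[0]+c*P[:,0]-s*P[:,1],Q[1]+s*P[:,0]+c*P[:,1],P[:,2]]
def canpts(bx,by,yaw):
    a=np.linspace(0,2*np.pi,73);c,s=np.cos(np.radians(yaw)),np.sin(np.radians(yaw));P=[]
    for y in(-70,70):
        X=45*np.cos(a);P.append(np.c_[bx+c*X-s*y,by+s*X+c*y,57+45*np.sin(a)])
    return fromb(np.vstack(P))
def boardpts():
    P=[(130,290),(130,-250),(-160,-250),(-160,290),(130,290)];L=[]
    for a,b in zip(P,P[1:]): L+=[np.array(a)+(np.array(b)-a)*t for t in np.linspace(0,1,30)]
    return fromb([(x,y,12) for x,y in L])
E
python3 - <<'E'
from h import *; import pickle
o,s=pickle.load(open("w2.pkl","rb")); im=cv2.resize(s['image'][150:300,50:450,::-1],None,fx=2,fy=2,interpolation=cv2.INTER_CUBIC)
f=lambda p:((p-[50,150]+.5)*2).astype(np.int32).reshape(-1,1,2)
for k,col in(((-66,167,-5.2),(0,0,255)),((-67.5,168.5,-5.7),(0,255,0))):
    cv2.polylines(im,[cv2.convexHull(f(wproj(o,s,canpts(*k))))],True,col)
cv2.polylines(im,[f(wproj(o,s,boardpts()))],False,(255,0,255))
cv2.imwrite("pics/w2o.png",im)
E
```

```text
(no output)
```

View pics/w2o.png

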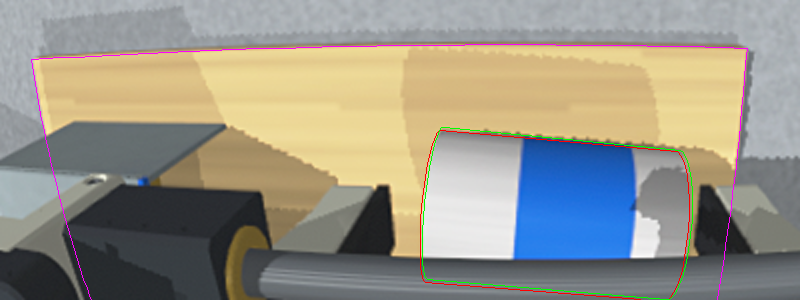

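The overlay of my fit on the wrist picture matches board and can. Going down beside the can.

Request:
jog_arm --commands '[{"x": 0, "y": 0.5, "z": 4, "roll": 0}, {"x": 0, "y": 0, "z": 4, "roll": 0}, {"x": 0, "y": 0, "z": 3.5, "roll": 0}, {"x": 0, "y": 0, "z": 2.5, "roll": 0}, {"x": 0, "y": 0, "z": 0.4, "roll": 0}, {"x": -0.5, "y": 0, "z": 0, "roll": 0}, {"x": -0.5, "y": 0, "z": 0, "roll": 0}]'

```text
clock: 3.8
tool_pos: [0.4537, 0.1308, 0.0472]
orientation: [180.0, 0.1, -172.5]
force: [0.1, 0.6, 0.8]
opening: 0.088
```

Request:
jog_arm --commands '[{"x": -0.2, "y": 0, "z": 0, "roll": 0}, {"x": -0.2, "y": 0, "z": 0, "roll": 0}, {"x": -0.2, "y": 0, "z": 0, "roll": 0}, {"x": -0.2, "y": 0, "z": 0, "roll": 0}, {"x": -0.2, "y": 0, "z": 0, "roll": 0}, {"x": -0.2, "y": 0, "z": 0, "roll": 0}]'

```text
clock: 4.4
tool_pos: [0.4642, 0.1323, 0.0457]
orientation: [180.0, 0.0, -172.4]
force: [-0.5, 0.1, -0.5]
opening: 0.0874
```

```bash
python3 - <<'E'
from h import *
st()
E
```

```text
t 4.4 tcp_b [-126.7  166.1   45.7] yaw [ 180.      0.   -172.44] F_b [-0.48  0.12 -0.54] M [ 0.01 -0.02  0.01] j [  39.   11.  -34.    0.  -45. -122.]
```

Request:
jog_arm --commands '[{"x": -0.15, "y": 0, "z": 0, "roll": 0}, {"x": -0.15, "y": 0, "z": 0, "roll": 0}, {"x": -0.15, "y": 0, "z": 0, "roll": 0}, {"x": -0.15, "y": 0, "z": 0, "roll": 0}, {"x": -0.15, "y": 0, "z": 0, "roll": 0}, {"x": -0.15, "y": 0, "z": 0, "roll": 0}]'

```text
clock: 5.0
tool_pos: [0.4731, 0.1335, 0.0457]
orientation: [-180.0, -0.0, -172.5]
force: [0.0, -0.5, -0.1]
opening: 0.0874
```

Request:
jog_arm --commands '[{"x": -0.15, "y": 0, "z": 0, "roll": 0}, {"x": -0.15, "y": 0, "z": 0, "roll": 0}, {"x": -0.15, "y": 0, "z": 0, "roll": 0}, {"x": -0.1, "y": 0, "z": 0, "roll": 0}]'

```text
clock: 5.4
tool_pos: [0.478, 0.1337, 0.0464]
orientation: [-180.0, -0.1, -172.5]
force: [-7.0, -0.4, 15.1]
opening: 0.0875
```

```bash
python3 - <<'E'
from h import *; from plant import ctrl
st()
s=ctrl.snapshot("top");cv2.imwrite("pics/t3.png",cv2.resize(s["image"][120:290,160:410,::-1],None,fx=3.2,fy=3.2,interpolation=cv2.INTER_CUBIC))
s=ctrl.snapshot("side");cv2.imwrite("pics/s3.png",cv2.resize(s["image"][140:380,120:420,::-1],None,fx=2.5,fy=2.5,interpolation=cv2.INTER_CUBIC))
E
```

```text
t 5.4 tcp_b [-112.8  165.6   46.4] yaw [-1.7995e+02 -6.0000e-02 -1.7246e+02] F_b [-7.03  0.56 15.15] M [-0.95  2.61 -0.42] j [  38.   12.  -32.    0.  -46. -121.]
```

View pics/s3.png

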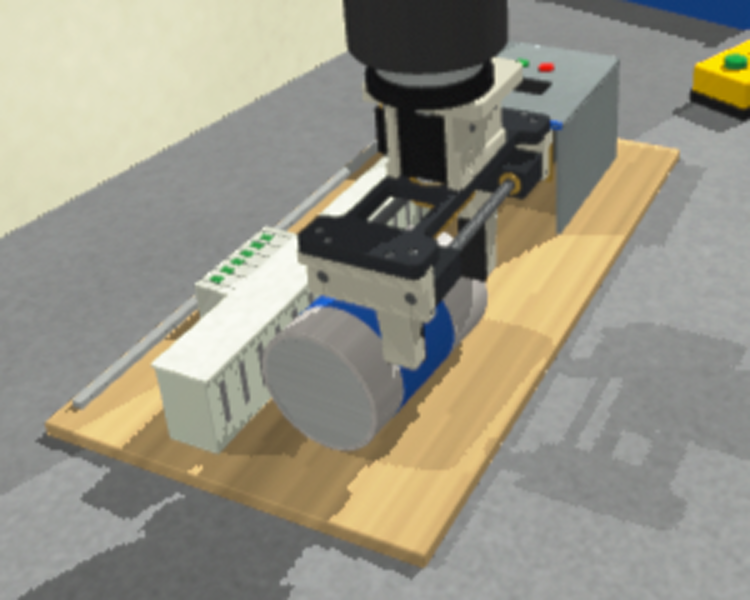

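Upward force of 15 N: the finger carriers rest on top of the can. Backing off, then working about 11 mm higher.

Request:
jog_arm --commands '[{"x": 0.4, "y": 0, "z": 0, "roll": 0}, {"x": 0.4, "y": 0, "z": -0.3, "roll": 0}, {"x": 0, "y": 0, "z": -0.7, "roll": 0}, {"x": 0, "y": 0, "z": -0.1, "roll": 0}, {"x": 0, "y": 0, "z": 0, "roll": 0}]'

```text
clock: 6.0
tool_pos: [0.471, 0.1335, 0.0572]
orientation: [180.0, 0.1, -172.4]
force: [1.1, -0.0, 0.6]
opening: 0.0876
```

```bash
python3 - <<'E'
from h import *; from plant import ctrl
o=st()
s=ctrl.snapshot("wrist");cv2.imwrite("pics/w4.png",s["image"][100:400,50:450,::-1])
s=ctrl.snapshot("side");cv2.imwrite("pics/s4.png",cv2.resize(s["image"][140:380,120:420,::-1],None,fx=2.5,fy=2.5,interpolation=cv2.INTER_CUBIC))
E
```

```text
t 6.0 tcp_b [-119.8  166.3   57.2] yaw [ 1.7996e+02  7.0000e-02 -1.7244e+02] F_b [ 1.1  -0.18  0.6 ] M [ 0.07  0.02 -0.01] j [  39.   11.  -33.    0.  -47. -121.]
```

View pics/s4.png

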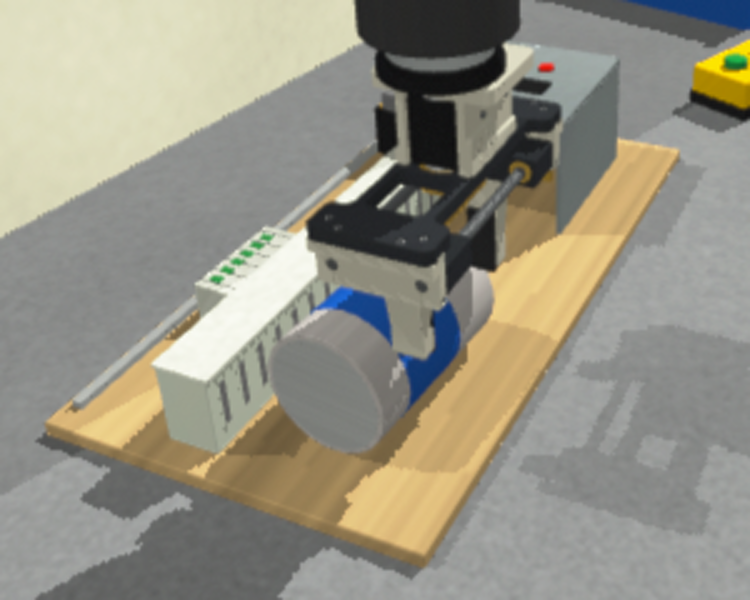

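View pics/w4.png

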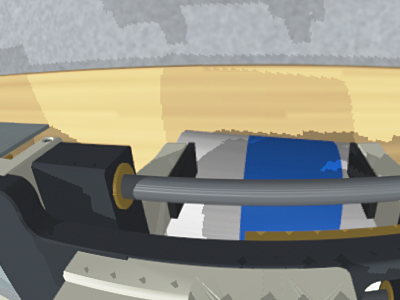

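Request:
jog_arm --commands '[{"x": -0.2, "y": 0, "z": 0.2, "roll": 0}, {"x": -0.15, "y": 0, "z": 0, "roll": 0}, {"x": -0.15, "y": 0, "z": 0, "roll": 0}, {"x": -0.1, "y": 0, "z": 0, "roll": 0}, {"x": -0.1, "y": 0, "z": 0, "roll": 0}]'

```text
clock: 6.6
tool_pos: [0.4775, 0.1341, 0.0546]
orientation: [-180.0, -0.0, -172.5]
force: [0.3, -0.5, -0.6]
opening: 0.0876
```

Request:
jog_arm --commands '[{"x": -0.1, "y": 0, "z": 0, "roll": 0}, {"x": -0.1, "y": 0, "z": 0, "roll": 0}, {"x": -0.1, "y": 0, "z": 0, "roll": 0}, {"x": -0.1, "y": 0, "z": 0, "roll": 0}]'

```text
clock: 7.0
tool_pos: [0.4814, 0.1345, 0.0547]
orientation: [-180.0, -0.0, -172.4]
force: [-0.6, -0.3, 1.2]
opening: 0.0875
```

```bash
python3 - <<'E'
from h import *; from plant import ctrl
o=st()
s=ctrl.snapshot("side");cv2.imwrite("pics/s5.png",cv2.resize(s["image"][140:380,120:420,::-1],None,fx=2.5,fy=2.5,interpolation=cv2.INTER_CUBIC))
E
```

```text
t 7.0 tcp_b [-109.3  166.    54.7] yaw [-179.99   -0.   -172.45] F_b [-0.68 -0.25  1.16] M [-0.25  0.23  0.01] j [  38.   12.  -31.    0.  -47. -121.]
```

View pics/s5.png

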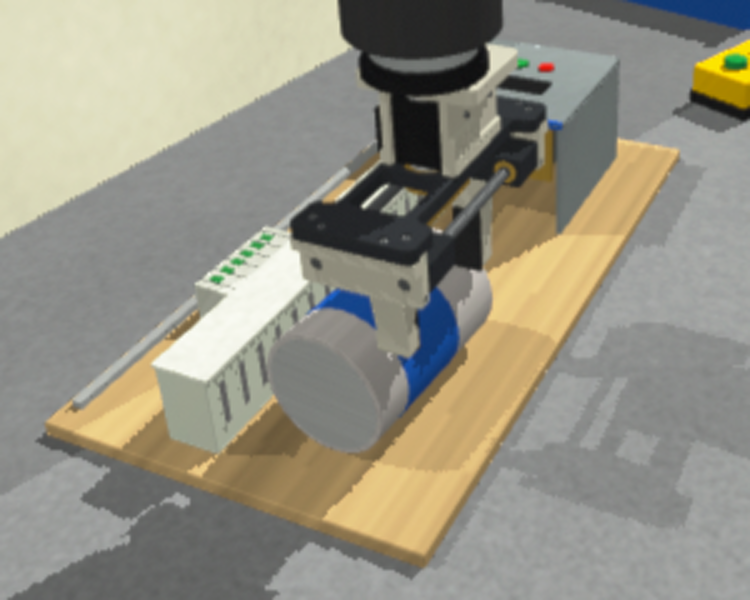

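Request:
jog_arm --commands '[{"x": -0.1, "y": 0, "z": 0, "roll": 0}, {"x": -0.1, "y": 0, "z": 0, "roll": 0}]'

```text
clock: 7.25
tool_pos: [0.4833, 0.1346, 0.0549]
orientation: [-180.0, -0.0, -172.4]
force: [-1.7, -2.6, 5.7]
opening: 0.0875
```

Request:
jog_arm --commands '[{"x": -0.1, "y": 0, "z": 0, "roll": 0}, {"x": -0.1, "y": 0, "z": 0, "roll": 0}]'

```text
clock: 7.45
tool_pos: [0.4854, 0.1347, 0.0553]
orientation: [-180.0, -0.0, -172.4]
force: [-3.7, -3.0, 11.4]
opening: 0.0876
```

```bash
python3 - <<'E'
from h import *; from plant import ctrl
o=st()
E
```

```text
t 7.45 tcp_b [-105.3  165.6   55.3] yaw [-1.7996e+02 -1.0000e-02 -1.7244e+02] F_b [-4.06 -2.47 11.39] M [-1.41  1.22 -0.21] j [  38.   12.  -31.    0.  -47. -120.]
```

```bash
cat > ov.py <<'E'
from h import *; from plant import ctrl; import sys
def ov(tag,k,cam="side",crop=(140,380,120,420),z=2.5,half=(44,65),fx=9.5):
    o=ctrl.get_obs(); s=ctrl.snapshot(cam); a,b,c,d=crop
    im=cv2.resize(s["image"][a:b,c:d,::-1],None,fx=z,fy=z,interpolation=cv2.INTER_CUBIC)
    f=lambda p:((p-[c,a]+.5)*z).astype(np.int32).reshape(-1,1,2)
    cv2.polylines(im,[cv2.convexHull(f(proj(s,canpts(*k))))],True,(0,0,255))
    e=np.linspace(0,2*np.pi,73); P=canpts(*k); 
    for h in(P[:73],P[73:]): cv2.polylines(im,[f(proj(s,h))],True,(0,255,255))
    Rt=R.from_euler('xyz',o['orientation'],degrees=True).as_matrix()
    for sg in(1,-1):
        B=[(x,sg*y,zz) for x in(-fx,fx) for y in half for zz in(0,-45)]
        P=(np.array(B)/1000.)@Rt.T+o['tool_pos']
        u=f(proj(s,P))[:,0]
        for i in range(8):
            for j in range(i):
                if sum(B[i][t]!=B[j][t] for t in range(3))==1: cv2.line(im,tuple(map(int,u[i])),tuple(map(int,u[j])),(0,255,0) if sg>0 else (255,0,255))
    cv2.imwrite(f"pics/{tag}.png",im)
E
python3 - <<'E'
from ov import *
ov("o1",(-62,167,-3))
ov("o1t",(-62,167,-3),"top",(120,290,160,410),3.2)
E
```

```text
(no output)
```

View pics/o1.png

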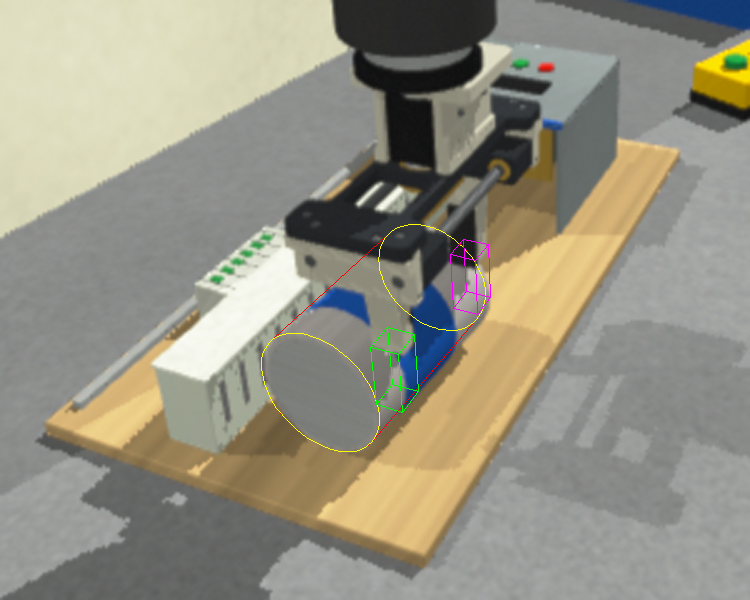

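View pics/o1t.png

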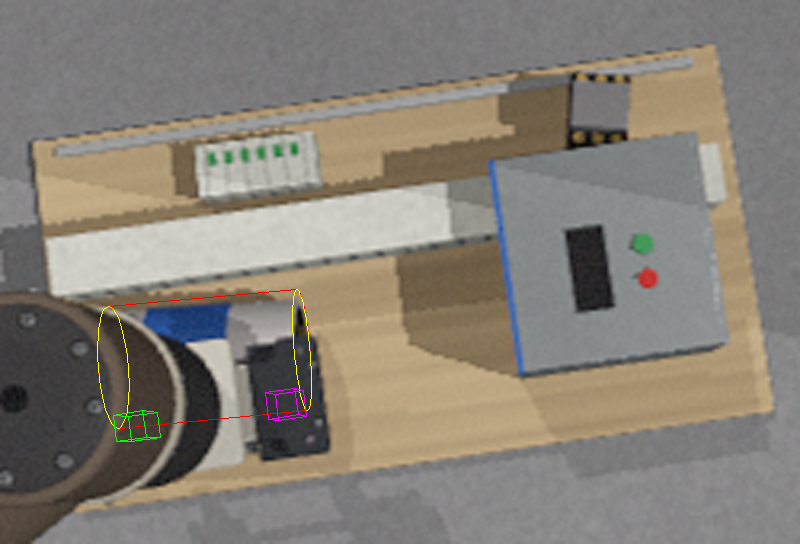

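```bash
python3 - <<'E'
from h import *; from plant import ctrl
s=ctrl.snapshot("side");cv2.imwrite("pics/s6.png",cv2.resize(s["image"][210:330,220:340,::-1],None,fx=5,fy=5,interpolation=cv2.INTER_CUBIC))
o=ctrl.get_obs(); s=ctrl.snapshot("wrist");im=s["image"][:,:,::-1].copy()
Rt=R.from_euler('xyz',o['orientation'],degrees=True).as_matrix()
for sg in(1,-1):
  for y in (44,65):
    for x in(-9.5,9.5):
      for z in (0,-19,-45):
        P=np.array([[x,sg*y,z]])/1e3@Rt.T+o['tool_pos']; u=wproj(o,s,P)[0]; cv2.circle(im,tuple(int(v) for v in u),3,(0,0,255) if z==0 else (0,255,0),1)
cv2.polylines(im,[cv2.convexHull(wproj(o,s,canpts(-62,167,-3)).astype(np.int32))],True,(255,0,255))
cv2.imwrite("pics/w6.png",im)
E
```

```text
(no output)
```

View pics/s6.png

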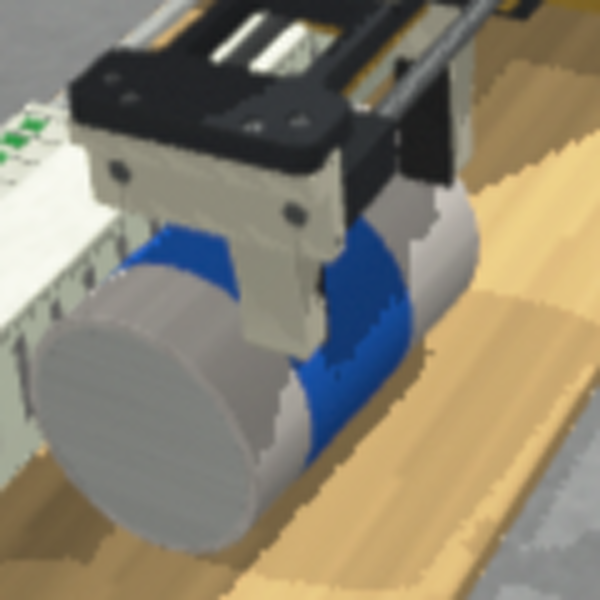

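View pics/w6.png

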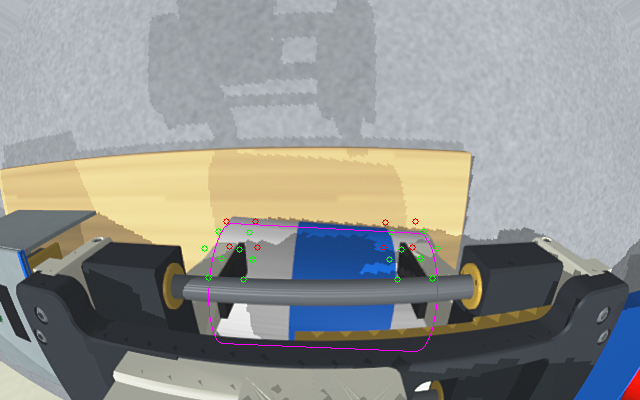

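```bash
python3 - <<'E'
from h import *; import pickle
from plant import ctrl
o=st(); print(o['opening'])
S=pickle.load(open("side.pkl","rb"))
for uv in((220+305/5,210+358/5),(220+322/5,210+352/5),(220+245/5,210+342/5)):
    for z in (.055,.07,.08,.09,.1,.11): print(uv,z,tob(ray(S,uv,z)))
E
```

```text
t 7.65 tcp_b [-105.1  165.6   55.4] yaw [-1.7997e+02  2.0000e-02 -1.7244e+02] F_b [-3.18 -1.51  9.89] M [-1.25  0.92 -0.15] j [  38.   12.  -31.    0.  -47. -120.]
0.0878467384218123
(281.0, 281.6) 0.055 [-88.3 180.8  55. ]
(281.0, 281.6) 0.07 [-98.2 197.   70. ]
(281.0, 281.6) 0.08 [-104.8  207.8   80. ]
(281.0, 281.6) 0.09 [-111.4  218.6   90. ]
(281.0, 281.6) 0.1 [-118.   229.5  100. ]
(281.0, 281.6) 0.11 [-124.6  240.3  110. ]
(284.4, 280.4) 0.055 [-92.1 175.9  55. ]
(284.4, 280.4) 0.07 [-101.8  192.3   70. ]
(284.4, 280.4) 0.08 [-108.3  203.2   80. ]
(284.4, 280.4) 0.09 [-114.9  214.1   90. ]
(284.4, 280.4) 0.1 [-121.4  225.   100. ]
(284.4, 280.4) 0.11 [-127.9  235.9  110. ]
(269.0, 278.4) 0.055 [-65.6 181.1  55. ]
(269.0, 278.4) 0.07 [-76.2 197.3  70. ]
(269.0, 278.4) 0.08 [-83.3 208.1  80. ]
(269.0, 278.4) 0.09 [-90.4 218.9  90. ]
(269.0, 278.4) 0.1 [-97.5 229.7 100. ]
(269.0, 278.4) 0.11 [-104.6  240.5  110. ]
```

```bash
python3 - <<'E'
from plant import ctrl
print(ctrl.tcp_to_grasp,[a for a in dir(ctrl) if not a.startswith('_')])
print(ctrl.get_obs()['opening'])
E
```

```text
0.0188 ['PlanningError', 'close_job', 'get_obs', 'regions_of', 'search_frame', 'snapshot', 'tcp_to_grasp']
0.0878467384218123
```

Request:
jog_arm --commands '[{"x": 0.2, "y": 0, "z": -0.5, "roll": 0}, {"x": 1, "y": 0, "z": -0.2, "roll": 0}, {"x": 1.5, "y": 0, "z": 0, "roll": 0}, {"x": 1.5, "y": 0, "z": 0, "roll": 0}, {"x": 0, "y": 0, "z": 0, "roll": 0}]'

```text
clock: 8.15
tool_pos: [0.4416, 0.129, 0.0616]
orientation: [180.0, -0.0, -172.4]
force: [-1.0, -0.4, 0.0]
opening: 0.0874
```

```bash
python3 - <<'E'
from ov import *
o=st()
ov("o7",(-66,167,-5.2),"side",(190,330,210,370),5)
s=ctrl.snapshot("wrist");cv2.imwrite("pics/w7.png",cv2.resize(s["image"][200:320,180:460,::-1],None,fx=2.8,fy=2.8,interpolation=cv2.INTER_CUBIC))
import pickle; pickle.dump((o,s),open("w7.pkl","wb"))
E
```

```text
t 8.15 tcp_b [-149.5  165.7   61.6] yaw [ 1.7998e+02 -4.0000e-02 -1.7244e+02] F_b [-0.99 -0.22  0.01] M [-0.06 -0.07  0.01] j [  41.    8.  -36.   -0.  -47. -123.]
```

View pics/o7.png

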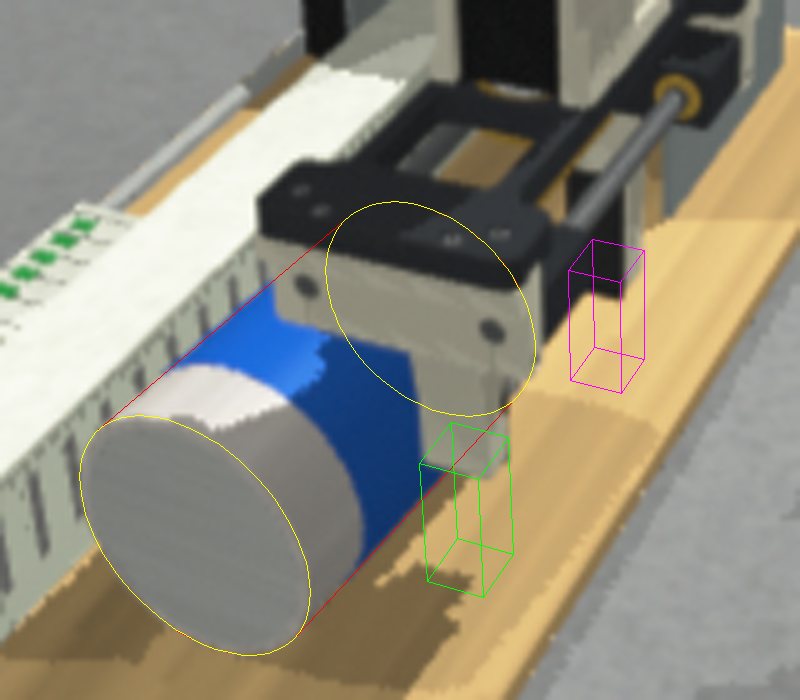

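View pics/w7.png

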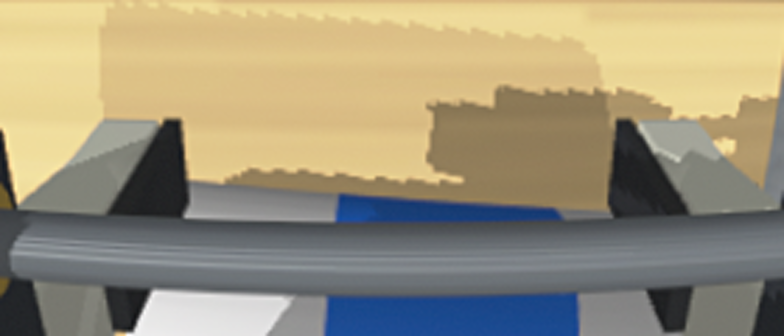

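Side view: the visible finger ends sit about 43 mm above the point reported as TCP (the box drawn at TCP−45 mm coincides with the visible tip), which explains the upward force. The finger carrier also protrudes on the tool −x side, so I'll lift, turn the tool half round and come down with the true tip at can mid-height.

Request:
jog_arm --commands '[{"x": 0, "y": 0, "z": -4, "roll": 0}, {"x": 0, "y": 0, "z": -3, "roll": -0.15}, {"x": 0, "y": 0, "z": 0, "roll": -0.15}, {"x": 0, "y": 0, "z": 0, "roll": -0.15}, {"x": 0, "y": 0, "z": 0, "roll": -0.15}, {"x": 0, "y": 0, "z": 0, "roll": -0.15}, {"x": 0, "y": 0, "z": 0, "roll": -0.15}, {"x": 0, "y": 0, "z": 0, "roll": -0.15}, {"x": 0, "y": 0, "z": 0, "roll": -0.15}, {"x": 0, "y": 0, "z": 0, "roll": -0.15}, {"x": 0, "y": 0, "z": 0, "roll": -0.15}, {"x": 0, "y": 0, "z": 0, "roll": -0.15}]'

```text
clock: 9.45
tool_pos: [0.4443, 0.1298, 0.1317]
orientation: [-180.0, 0.0, -77.6]
force: [0.8, -0.2, 0.4]
opening: 0.0876
```

Request:
jog_arm --commands '[{"x": 0, "y": 0, "z": 0, "roll": -0.15}, {"x": 0, "y": 0, "z": 0, "roll": -0.15}, {"x": 0, "y": 0, "z": 0, "roll": -0.15}, {"x": 0, "y": 0, "z": 0, "roll": -0.15}, {"x": 0, "y": 0, "z": 0, "roll": -0.15}, {"x": 0, "y": 0, "z": 0, "roll": -0.15}, {"x": 0, "y": 0, "z": 0, "roll": -0.15}, {"x": 0, "y": 0, "z": 0, "roll": -0.15}, {"x": 0, "y": 0, "z": 0, "roll": -0.15}, {"x": 0, "y": 0, "z": 0, "roll": -0.14}, {"x": 0, "y": 0, "z": 0, "roll": 0}]'

```text
clock: 10.55
tool_pos: [0.4442, 0.1298, 0.1317]
orientation: [-180.0, -0.0, 7.6]
force: [0.5, 0.1, 0.3]
opening: 0.0875
```

```bash
python3 - <<'E'
from ov import *
o=st()
ov("o8",(-66,167,-5.2),"side",(140,330,210,370),4)
s=ctrl.snapshot("wrist");cv2.imwrite("pics/w8.png",s["image"][:,:,::-1])
E
```

```text
t 10.55 tcp_b [-146.8  166.2  131.7] yaw [-1.80e+02 -1.00e-02  7.57e+00] F_b [0.54 0.   0.26] M [-0.12  0.13 -0.05] j [ 41.   3. -30.   0. -57.  57.]
```

View pics/o8.png

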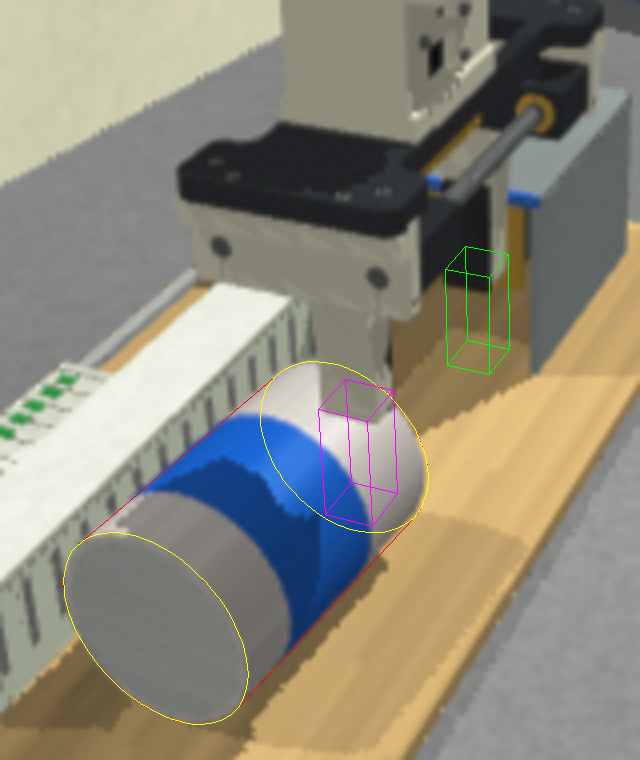

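View pics/w8.png

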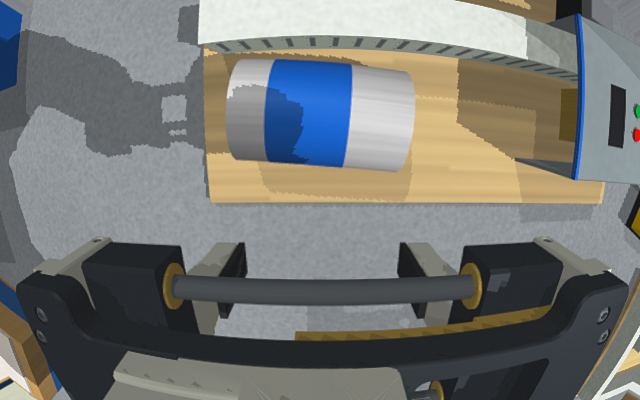

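```bash
python3 - <<'E'
from h import *; import pickle
o,s=pickle.load(open("w7.pkl","rb")); H=np.array(s['hand_eye']);K=np.array(s['mtx'])
for uv in((245.4,242.9),(247,272.5),(399.6,242.9),(397,274),(217.5,242.9),(430,243)):
    d=np.array(uv)-K[:2,2]; r=np.hypot(*d); th=r/K[0,0]
    c=np.array([np.sin(th)*d[0]/r,-np.sin(th)*d[1]/r,-np.cos(th)]); t=H[:3,:3]@c
    for y in(43.85,64.9):
        y=y*np.sign(t[1]); k=(y/1000-H[1,3])/t[1]; print(uv,np.round(1e3*(H[:3,3]+k*t),1))
E
```

```text
(245.4, 242.9) [  7.8 -43.8 -32.1]
(245.4, 242.9) [-25.5 -64.9  44.1]
(247, 272.5) [-10.1 -43.8 -35.4]
(247, 272.5) [-51.8 -64.9  39.3]
(399.6, 242.9) [ 11.6  43.8 -40.5]
(399.6, 242.9) [-21.6  64.9  35.4]
(397, 274) [ -7.3  43.8 -42. ]
(397, 274) [-49.7  64.9  33.1]
(217.5, 242.9) [ 27.4 -43.9 -77.7]
(217.5, 242.9) [  3.3 -64.9 -22.8]
(430, 243) [ 31.3  43.8 -86.4]
(430, 243) [  7.8  64.9 -33.1]
```

```bash
python3 - <<'E'
from h import *; import pickle
S=pickle.load(open("side.pkl","rb"))
def cv(p): return (p[0]/4+210-.4,p[1]/4+140-.4)
for n,p in(("brL",(195,280)),("brR",(415,318)),("plL",(180,200)),("plR",(415,232)),("tipL",(322,408)),("tipB",(368,420)),("tipR",(388,412))):
    print(n,[tob(ray(S,cv(p),z)).tolist() for z in(.16,.17,.18,.19,.2,.21,.22)])
E
```

```text
brL [[-31.9, 142.1, 160.0], [-42.1, 157.2, 170.0], [-52.3, 172.4, 180.0], [-62.5, 187.6, 190.0], [-72.7, 202.7, 200.0], [-82.9, 217.9, 210.0], [-93.0, 233.0, 220.0]]
brR [[-130.2, 136.2, 160.0], [-137.5, 151.5, 170.0], [-144.9, 166.9, 180.0], [-152.3, 182.2, 190.0], [-159.7, 197.5, 200.0], [-167.0, 212.8, 210.0], [-174.4, 228.2, 220.0]]
plL [[13.6, 80.0, 160.0], [2.1, 97.0, 170.0], [-9.4, 113.9, 180.0], [-20.9, 130.8, 190.0], [-32.4, 147.8, 200.0], [-43.9, 164.7, 210.0], [-55.4, 181.6, 220.0]]
plR [[-99.2, 69.1, 160.0], [-107.5, 86.3, 170.0], [-115.7, 103.6, 180.0], [-124.0, 120.8, 190.0], [-132.3, 138.1, 200.0], [-140.5, 155.3, 210.0], [-148.8, 172.5, 220.0]]
tipL [[-125.7, 207.9, 160.0], [-133.2, 221.1, 170.0], [-140.7, 234.4, 180.0], [-148.2, 247.7, 190.0], [-155.7, 261.0, 200.0], [-163.2, 274.2, 210.0], [-170.7, 287.5, 220.0]]
tipB [[-144.8, 208.6, 160.0], [-151.7, 221.8, 170.0], [-158.7, 235.1, 180.0], [-165.6, 248.3, 190.0], [-172.6, 261.6, 200.0], [-179.6, 274.8, 210.0], [-186.5, 288.1, 220.0]]
tipR [[-149.3, 201.1, 160.0], [-156.1, 214.6, 170.0], [-162.9, 228.1, 180.0], [-169.7, 241.5, 190.0], [-176.6, 255.0, 200.0], [-183.4, 268.5, 210.0], [-190.2, 281.9, 220.0]]
```

Request:
jog_arm --commands '[{"x": 0, "y": 0, "z": 4, "roll": 0}, {"x": 0, "y": 0, "z": 4, "roll": 0}, {"x": 0, "y": 0, "z": 2, "roll": 0}, {"x": 0, "y": 0, "z": 1, "roll": 0}, {"x": 0, "y": 0, "z": 0.5, "roll": 0}, {"x": 0, "y": 0, "z": 0.5, "roll": 0}, {"x": 0, "y": 0, "z": 0.3, "roll": 0}, {"x": 0, "y": 0, "z": 0, "roll": 0}]'

```text
clock: 11.45
tool_pos: [0.444, 0.1298, 0.009]
orientation: [-180.0, -0.0, 7.4]
force: [0.6, 0.6, -0.2]
opening: 0.0874
```

```bash
python3 - <<'E'
from ov import *
o=st()
ov("o9",(-66,167,-5.2),"side",(170,330,210,370),4)
s=ctrl.snapshot("wrist");im=s["image"][:,:,::-1].copy()
cv2.polylines(im,[cv2.convexHull(wproj(o,s,canpts(-66,167,-5.2)).astype(np.int32))],True,(255,0,255))
cv2.imwrite("pics/w9.png",im)
E
```

```text
t 11.45 tcp_b [-147.   166.2    9. ] yaw [-1.7997e+02 -4.0000e-02  7.4400e+00] F_b [ 0.63  0.49 -0.24] M [-0.15  0.19 -0.02] j [ 41.  13. -39.   0. -39.  57.]
```

View pics/o9.png

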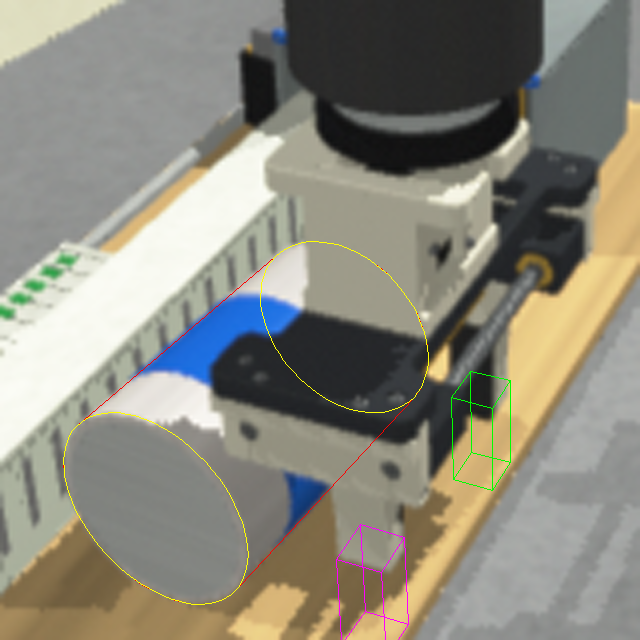

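View pics/w9.png

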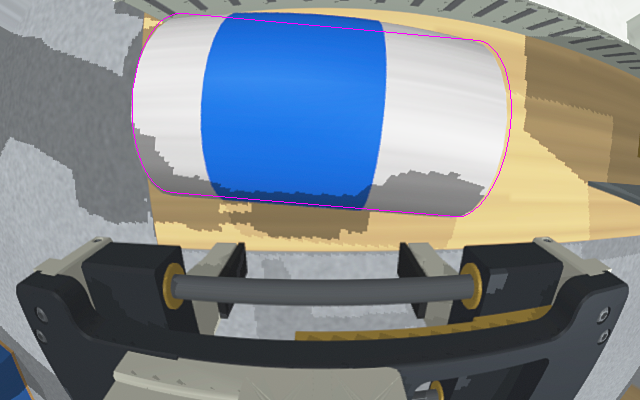

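Request:
jog_arm --commands '[{"x": 0.5, "y": 0, "z": 0, "roll": 0}, {"x": 0.5, "y": 0, "z": 0.1, "roll": 0}, {"x": 0.4, "y": 0, "z": 0, "roll": 0}, {"x": 0.2, "y": 0, "z": 0, "roll": 0}, {"x": 0.15, "y": 0, "z": 0, "roll": 0}, {"x": 0.15, "y": 0, "z": 0, "roll": 0}, {"x": 0.15, "y": 0, "z": 0, "roll": 0}, {"x": 0.15, "y": 0, "z": 0, "roll": 0}]'

```text
clock: 12.35
tool_pos: [0.4654, 0.1323, 0.0076]
orientation: [180.0, 0.0, 7.5]
force: [-0.3, 0.9, 0.3]
opening: 0.0878
```

Request:
jog_arm --commands '[{"x": 0.15, "y": 0, "z": 0, "roll": 0}, {"x": 0.15, "y": 0, "z": 0, "roll": 0}, {"x": 0.15, "y": 0, "z": 0, "roll": 0}, {"x": 0.15, "y": 0, "z": 0, "roll": 0}]'

```text
clock: 12.75
tool_pos: [0.4716, 0.1332, 0.0077]
orientation: [-180.0, 0.0, 7.5]
force: [-1.0, 0.4, -0.4]
opening: 0.0879
```

Request:
jog_arm --commands '[{"x": 0.15, "y": 0, "z": 0, "roll": 0}, {"x": 0.15, "y": 0, "z": 0, "roll": 0}, {"x": 0.15, "y": 0, "z": 0, "roll": 0}]'

```text
clock: 13.05
tool_pos: [0.476, 0.1338, 0.0076]
orientation: [180.0, 0.0, 7.5]
force: [0.3, -0.0, 0.6]
opening: 0.0877
```

```bash
python3 - <<'E'
from ov import *
o=st()
s=ctrl.snapshot("wrist");im=s["image"][:,:,::-1].copy()
cv2.polylines(im,[cv2.convexHull(wproj(o,s,canpts(-60,167,0)).astype(np.int32))],True,(255,0,255))
cv2.imwrite("pics/w10.png",im)
E
```

```text
t 13.05 tcp_b [-114.7  166.     7.6] yaw [180.     0.     7.46] F_b [ 0.27 -0.08  0.55] M [-0.11  0.27  0.02] j [ 39.  15. -35.  -0. -40.  59.]
```

View pics/w10.png

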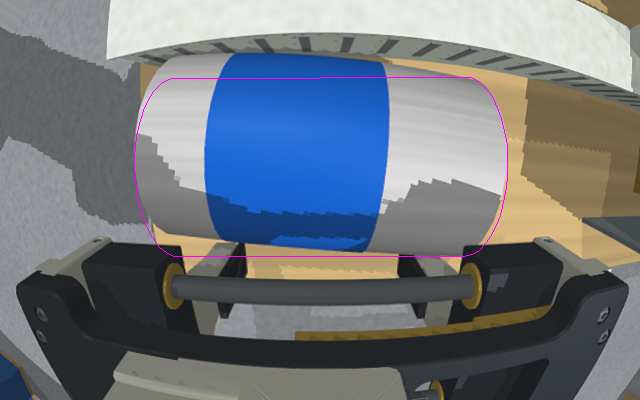

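Request:
jog_arm --commands '[{"x": 0.12, "y": 0, "z": 0, "roll": 0}, {"x": 0.12, "y": 0, "z": 0, "roll": 0}, {"x": 0.12, "y": 0, "z": 0, "roll": 0}]'

```text
clock: 13.4
tool_pos: [0.4795, 0.1342, 0.0076]
orientation: [180.0, 0.0, 7.5]
force: [-0.3, 0.0, -0.2]
opening: 0.088
```

Request:
jog_arm --commands '[{"x": 0.1, "y": 0, "z": 0, "roll": 0}, {"x": 0.1, "y": 0, "z": 0, "roll": 0}]'

```text
clock: 13.6
tool_pos: [0.4808, 0.1341, 0.0075]
orientation: [180.0, 0.1, 7.4]
force: [-3.4, -0.6, 2.5]
opening: 0.088
```

Request:
jog_arm --commands '[{"x": 0.1, "y": 0, "z": 0, "roll": 0}, {"x": 0.1, "y": 0, "z": 0, "roll": 0}]'

```text
clock: 13.8
tool_pos: [0.4828, 0.1342, 0.0074]
orientation: [180.0, 0.1, 7.4]
force: [-4.8, -2.3, 2.8]
opening: 0.0877
```

```bash
python3 - <<'E'
from ov import *
o=st()
s=ctrl.snapshot("wrist");im=s["image"][:,:,::-1].copy()
cv2.polylines(im,[cv2.convexHull(wproj(o,s,canpts(-52,167,0)).astype(np.int32))],True,(255,0,255))
cv2.imwrite("pics/w11.png",im)
E
```

```text
t 13.8 tcp_b [-107.9  165.5    7.4] yaw [1.7996e+02 8.0000e-02 7.4400e+00] F_b [-5.03 -1.69  2.76] M [-0.84  1.36 -0.22] j [ 38.  16. -34.  -0. -40.  59.]
```

View pics/w11.png

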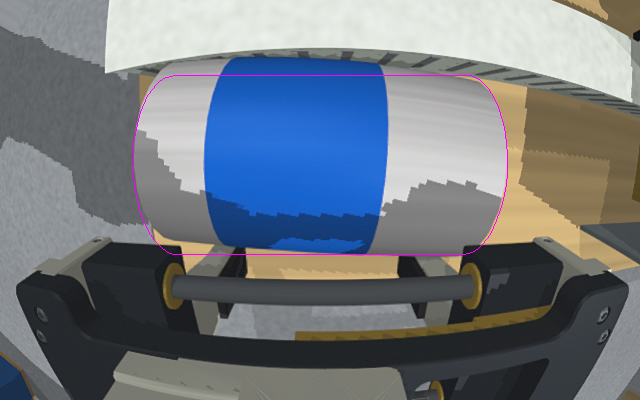

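Request:
jog_arm --commands '[{"x": 0.1, "y": 0, "z": 0, "roll": 0}, {"x": 0.1, "y": 0, "z": 0, "roll": 0}]'

```text
clock: 14.05
tool_pos: [0.4852, 0.1348, 0.0075]
orientation: [180.0, 0.0, 7.5]
force: [-3.5, -1.4, 0.8]
opening: 0.0879
```

Request:
jog_arm --commands '[{"x": 0.1, "y": 0, "z": 0, "roll": 0}, {"x": 0.1, "y": 0, "z": 0, "roll": 0}]'

```text
clock: 14.25
tool_pos: [0.4875, 0.1353, 0.0077]
orientation: [180.0, 0.0, 7.5]
force: [-3.5, -2.0, 1.1]
opening: 0.0876
```

```bash
python3 - <<'E'
from ov import *
o=st()
s=ctrl.snapshot("wrist");im=s["image"][:,:,::-1].copy()
cv2.polylines(im,[cv2.convexHull(wproj(o,s,canpts(-45,167,0)).astype(np.int32))],True,(255,0,255))
cv2.imwrite("pics/w12.png",im)
E
```

```text
t 14.25 tcp_b [-103.1  165.9    7.7] yaw [180.     0.     7.46] F_b [-3.77 -1.48  1.14] M [-0.92  1.32 -0.22] j [ 38.  16. -33.   0. -40.  60.]
```

View pics/w12.png

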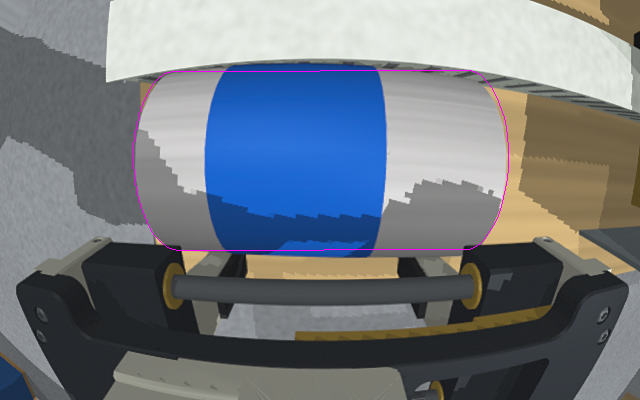

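Request:
jog_arm --commands '[{"x": 0.1, "y": 0, "z": 0, "roll": 0}, {"x": 0.05, "y": 0, "z": 0, "roll": 0}]'

```text
clock: 14.5
tool_pos: [0.489, 0.1356, 0.0077]
orientation: [-180.0, -0.0, 7.5]
force: [-2.6, -2.3, 2.1]
opening: 0.0873
```

Request:
jog_arm --commands '[{"x": 0.05, "y": 0, "z": 0, "roll": 0}, {"x": 0.05, "y": 0, "z": 0, "roll": 0}]'

```text
clock: 14.7
tool_pos: [0.4899, 0.1356, 0.0077]
orientation: [180.0, 0.0, 7.5]
force: [-4.2, -2.1, 1.9]
opening: 0.0876
```

```bash
python3 - <<'E'
from ov import *
o=st()
E
```

```text
t 14.7 tcp_b [-100.7  166.     7.7] yaw [180.     0.     7.46] F_b [-4.46 -1.53  1.92] M [-0.97  1.46 -0.26] j [ 38.  16. -33.  -0. -40.  60.]
```

Request:
jog_arm --commands '[{"x": 0.05, "y": 0, "z": 0, "roll": 0}, {"x": 0.05, "y": 0, "z": 0, "roll": 0}]'

```text
clock: 14.9
tool_pos: [0.4904, 0.1356, 0.0077]
orientation: [180.0, 0.0, 7.4]
force: [-7.1, -0.5, 6.9]
opening: 0.0878
```

Request:
jog_arm --commands '[{"x": 0.05, "y": 0, "z": 0, "roll": 0}]'

```text
clock: 15.0
tool_pos: [0.4904, 0.1356, 0.0076]
orientation: [180.0, 0.1, 7.4]
force: [-10.6, 0.1, 8.1]
opening: 0.0874
```

```bash
python3 - <<'E'
from ov import *
o=st()
s=ctrl.snapshot("wrist");im=s["image"][:,:,::-1].copy()
cv2.imwrite("pics/w13.png",im)
E
```

```text
t 15.0 tcp_b [-100.2  165.8    7.6] yaw [1.7998e+02 1.0000e-01 7.4400e+00] F_b [-10.49   1.47   8.14] M [-0.19  3.74 -0.21] j [ 38.  17. -33.  -0. -41.  60.]
```

View pics/w13.png

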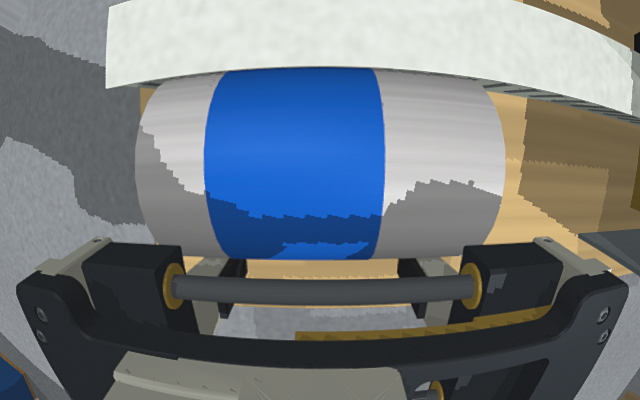

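Force jumped to 10 N with no more travel and the moment evened out: the can lies flat on the duct. Backing off, lifting, turning and closing the fingers.

Request:
jog_arm --commands '[{"x": -0.5, "y": 0, "z": 0, "roll": 0}, {"x": -1.5, "y": 0, "z": 0, "roll": 0}, {"x": -0.5, "y": 0, "z": -3, "roll": 0}, {"x": 0, "y": 0, "z": -5, "roll": 0}, {"x": 0, "y": 0, "z": -4, "roll": 0}, {"x": 2.2, "y": -3, "z": 0, "roll": 0}, {"x": 2.2, "y": -3, "z": 0, "roll": 0}, {"x": 2.2, "y": -3, "z": 0, "roll": 0}, {"x": 1.5, "y": -2, "z": 0, "roll": 0}]' --gripper 8.76

```text
clock: 15.95
tool_pos: [0.5348, 0.2552, 0.1282]
orientation: [-179.9, -0.2, 7.5]
force: [-0.6, -0.9, 0.6]
opening: 0.0872
```

Request:
jog_arm --commands '[{"x": 0, "y": 0, "z": 0, "roll": 0.15}, {"x": 0, "y": 0, "z": 0, "roll": 0.15}, {"x": 0, "y": 0, "z": 0, "roll": 0.15}, {"x": 0, "y": 0, "z": 0, "roll": 0.15}, {"x": 0, "y": 0, "z": 0, "roll": 0.15}, {"x": 0, "y": 0, "z": 0, "roll": 0.15}, {"x": 0, "y": 0, "z": 0, "roll": 0.15}, {"x": 0, "y": 0, "z": 0, "roll": 0.15}, {"x": 0, "y": 0, "z": 0, "roll": 0.15}, {"x": 0, "y": 0, "z": 0, "roll": 0.15}, {"x": 0, "y": 0, "z": 0, "roll": 0.07}, {"x": 0, "y": 0, "z": 0, "roll": 0}]' --gripper 0

```text
clock: 17.15
tool_pos: [0.5334, 0.253, 0.128]
orientation: [-179.9, 0.1, -82.5]
force: [0.8, 0.3, 0.8]
opening: 0.0013
```

```bash
python3 - <<'E'
from ov import *
o=st();print(o['opening'])
s=ctrl.snapshot("wrist");im=s["image"][:,:,::-1].copy()
cv2.polylines(im,[cv2.convexHull(wproj(o,s,canpts(-45,167,0)).astype(np.int32))],True,(255,0,255))
cv2.imwrite("pics/w14.png",im)
ov("t14",(-45,167,0),"top",(120,290,160,410),3.2,(0,21))
E
```

```text
t 17.15 tcp_b [-42.2 276.6 128. ] yaw [-1.7988e+02  6.0000e-02 -8.2510e+01] F_b [0.82 0.24 0.85] M [-0.02  0.09  0.02] j [ 44.  15. -15.   0. -59. -37.]
0.0012591825847216315
```

View pics/w14.png

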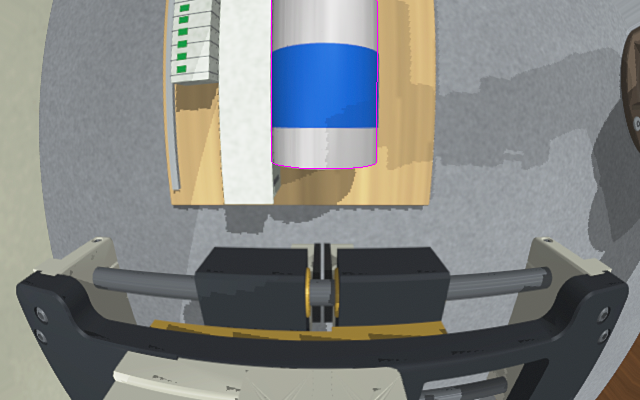

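View pics/t14.png

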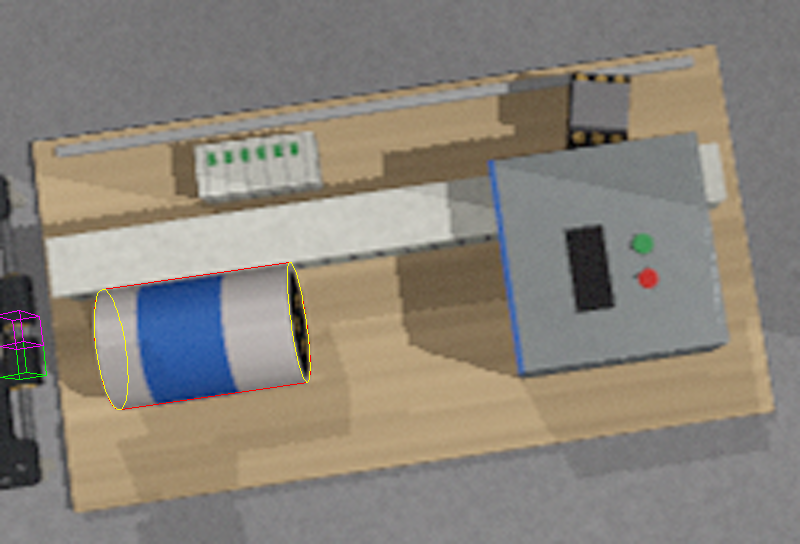

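Request:
jog_arm --commands '[{"x": 0, "y": 0.2, "z": 4, "roll": 0}, {"x": 0, "y": 0.2, "z": 4, "roll": 0}, {"x": 0, "y": 0, "z": 3, "roll": 0}, {"x": 0, "y": 0, "z": 1, "roll": 0}, {"x": 0.7, "y": 0, "z": 0, "roll": 0}, {"x": 0.7, "y": 0, "z": 0, "roll": 0}, {"x": 0.6, "y": 0, "z": 0, "roll": 0}, {"x": 0.3, "y": 0, "z": 0, "roll": 0}, {"x": 0.1, "y": 0, "z": 0, "roll": 0}, {"x": 0, "y": 0, "z": 0, "roll": 0}]'

```text
clock: 18.25
tool_pos: [0.5322, 0.2278, 0.0083]
orientation: [-179.9, 0.0, -82.5]
force: [-0.6, -0.5, 0.4]
opening: 0.0003
```

```bash
python3 - <<'E'
from ov import *
o=st();print(o['opening'])
ov("s15",(-45,167,0),"side",(140,340,200,400),4,(0,21))
E
```

```text
t 18.25 tcp_b [-46.7 251.8   8.3] yaw [-1.7995e+02  4.0000e-02 -8.2510e+01] F_b [-0.65 -0.46  0.37] M [0.01 0.16 0.04] j [ 43.  22. -24.   0. -44. -35.]
0.0003225124712343036
```

View pics/s15.png

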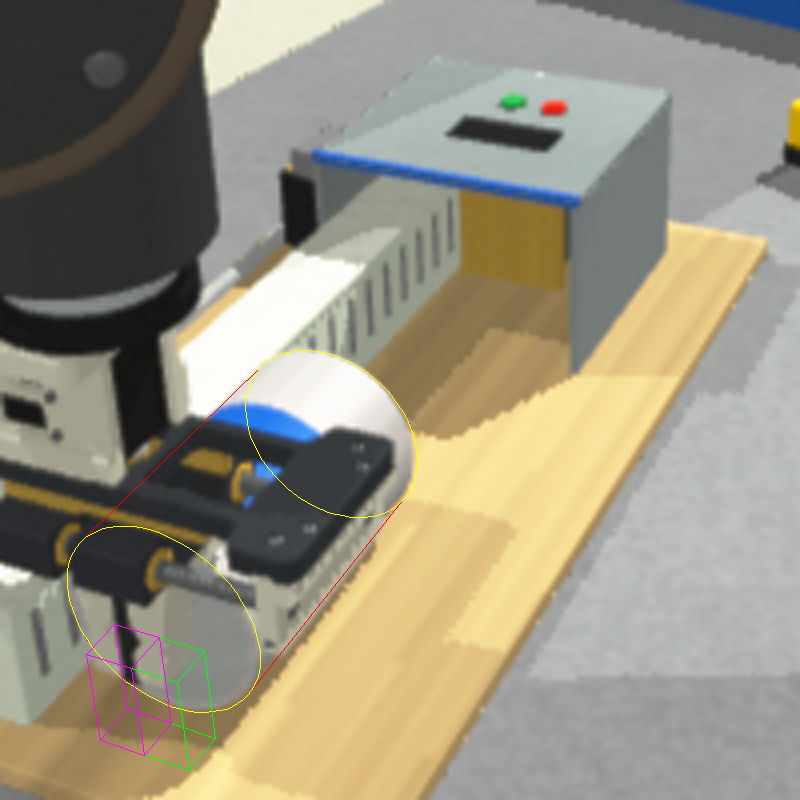

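Request:
jog_arm --commands '[{"x": 0.2, "y": 0, "z": 0, "roll": 0}, {"x": 0.15, "y": 0, "z": 0, "roll": 0}, {"x": 0.15, "y": 0, "z": 0, "roll": 0}, {"x": 0.15, "y": 0, "z": 0, "roll": 0}, {"x": 0.15, "y": 0, "z": 0, "roll": 0}, {"x": 0.2, "y": 0, "z": 0, "roll": 0}, {"x": 0.2, "y": 0, "z": 0, "roll": 0}]'

```text
clock: 19.0
tool_pos: [0.5336, 0.2172, 0.0078]
orientation: [-179.9, 0.1, -82.5]
force: [-2.7, 6.1, 0.7]
opening: 0.0005
```

```bash
python3 - <<'E'
from h import *
st()
E
```

```text
t 19.0 tcp_b [-46.7 241.1   7.8] yaw [-1.7994e+02  9.0000e-02 -8.2470e+01] F_b [-1.9   6.4   0.69] M [ 1.87  0.9  -0.06] j [ 42.  22. -25.  -0. -44. -34.]
```

Request:
jog_arm --commands '[{"x": 0.3, "y": 0, "z": 0, "roll": 0}, {"x": 0.35, "y": 0, "z": 0, "roll": 0}, {"x": 0.4, "y": 0, "z": 0, "roll": 0}, {"x": 0.4, "y": 0, "z": 0, "roll": 0}, {"x": 0.4, "y": 0, "z": 0, "roll": 0}, {"x": 0.4, "y": 0, "z": 0, "roll": 0}, {"x": 0.4, "y": 0, "z": 0, "roll": 0}, {"x": 0.4, "y": 0, "z": 0, "roll": 0}, {"x": 0.4, "y": 0, "z": 0, "roll": 0}, {"x": 0.4, "y": 0, "z": 0, "roll": 0}]'

```text
clock: 20.0
tool_pos: [0.5387, 0.1789, 0.0078]
orientation: [-179.9, 0.1, -82.5]
force: [-2.7, 5.4, 1.1]
opening: 0.0006
```

```bash
python3 - <<'E'
from ov import *
o=st(); y=tob(o['tool_pos'])[1]-9.5-70
s=ctrl.snapshot("wrist");im=s["image"][:,:,::-1].copy()
cv2.polylines(im,[cv2.convexHull(wproj(o,s,canpts(-45,y,0)).astype(np.int32))],True,(255,0,255))
cv2.imwrite("pics/w16.png",im)
E
```

```text
t 20.0 tcp_b [-46.7 202.5   7.8] yaw [-1.7994e+02  8.0000e-02 -8.2480e+01] F_b [-2.    5.67  1.07] M [ 1.9   0.95 -0.15] j [ 38.  21. -26.  -0. -43. -31.]
```

View pics/w16.png

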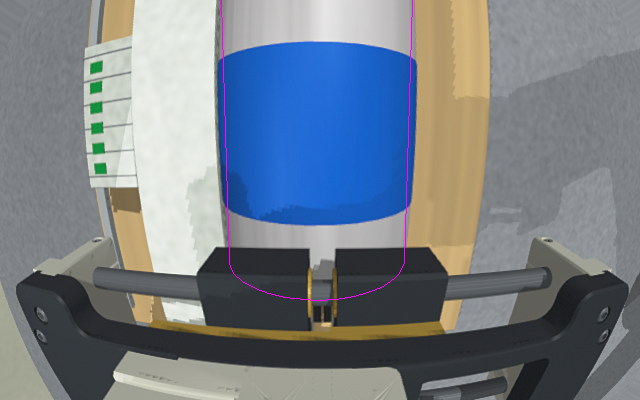

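Request:
jog_arm --commands '[{"x": 0.4, "y": 0, "z": 0, "roll": 0}, {"x": 0.4, "y": 0, "z": 0, "roll": 0}, {"x": 0.4, "y": 0, "z": 0, "roll": 0}, {"x": 0.4, "y": 0, "z": 0, "roll": 0}, {"x": 0.4, "y": 0, "z": 0, "roll": 0}, {"x": 0.4, "y": 0, "z": 0, "roll": 0}, {"x": 0.4, "y": 0, "z": 0, "roll": 0}, {"x": 0.4, "y": 0, "z": 0, "roll": 0}, {"x": 0.4, "y": 0, "z": 0, "roll": 0}, {"x": 0.4, "y": 0, "z": 0, "roll": 0}, {"x": 0.4, "y": 0, "z": 0, "roll": 0}, {"x": 0.4, "y": 0, "z": 0, "roll": 0}]'

```text
clock: 21.25
tool_pos: [0.545, 0.1311, 0.0078]
orientation: [-179.9, 0.1, -82.5]
force: [-2.1, 5.7, 0.7]
opening: 0.001
```

```bash
python3 - <<'E'
from ov import *
o=st(); y=tob(o['tool_pos'])[1]-9.5-70
ov("t17",(-45,y,0),"top",(120,290,160,410),3.2,(0,21))
E
```

```text
t 21.25 tcp_b [-46.7 154.3   7.8] yaw [-1.7995e+02  6.0000e-02 -8.2480e+01] F_b [-1.31  5.87  0.66] M [ 2.    0.86 -0.1 ] j [ 34.  20. -27.  -0. -43. -26.]
```

View pics/t17.png

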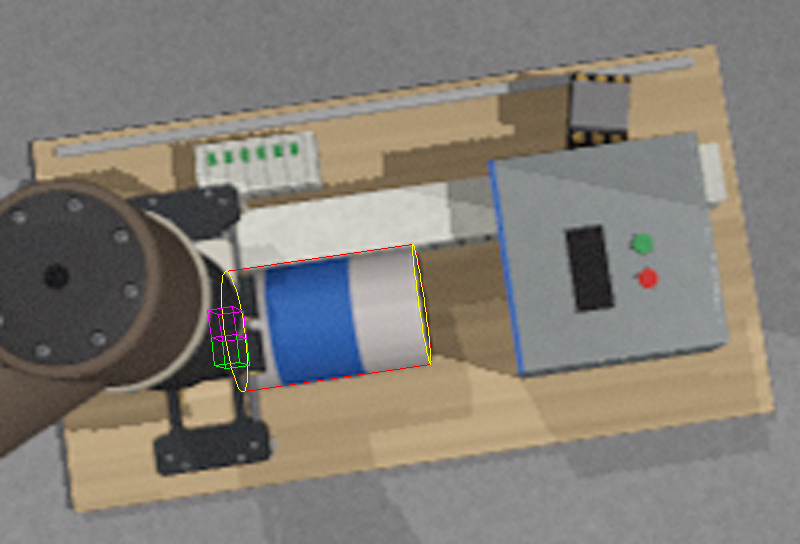

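Request:
jog_arm --commands '[{"x": 0.4, "y": 0, "z": 0, "roll": 0}, {"x": 0.4, "y": 0, "z": 0, "roll": 0}, {"x": 0.4, "y": 0, "z": 0, "roll": 0}, {"x": 0.4, "y": 0, "z": 0, "roll": 0}, {"x": 0.4, "y": 0, "z": 0, "roll": 0}, {"x": 0.4, "y": 0, "z": 0, "roll": 0}, {"x": 0.4, "y": 0, "z": 0, "roll": 0}, {"x": 0.4, "y": 0, "z": 0, "roll": 0}, {"x": 0.4, "y": 0, "z": 0, "roll": 0}, {"x": 0.4, "y": 0, "z": 0, "roll": 0}, {"x": 0.3, "y": 0, "z": 0, "roll": 0}]'

```text
clock: 22.4
tool_pos: [0.5505, 0.0883, 0.0078]
orientation: [-180.0, 0.0, -82.5]
force: [-2.0, 7.4, 2.2]
opening: 0.0006
```

```bash
python3 - <<'E'
from ov import *
o=st(); y=tob(o['tool_pos'])[1]-9.5-70
ov("t18",(-45,y,0),"top",(120,290,160,410),3.2,(0,21))
E
```

```text
t 22.4 tcp_b [-46.8 111.1   7.8] yaw [-1.7996e+02  5.0000e-02 -8.2490e+01] F_b [-1.05  7.57  2.21] M [ 2.12  0.92 -0.13] j [ 29.  20. -27.  -0. -43. -22.]
```

View pics/t18.png

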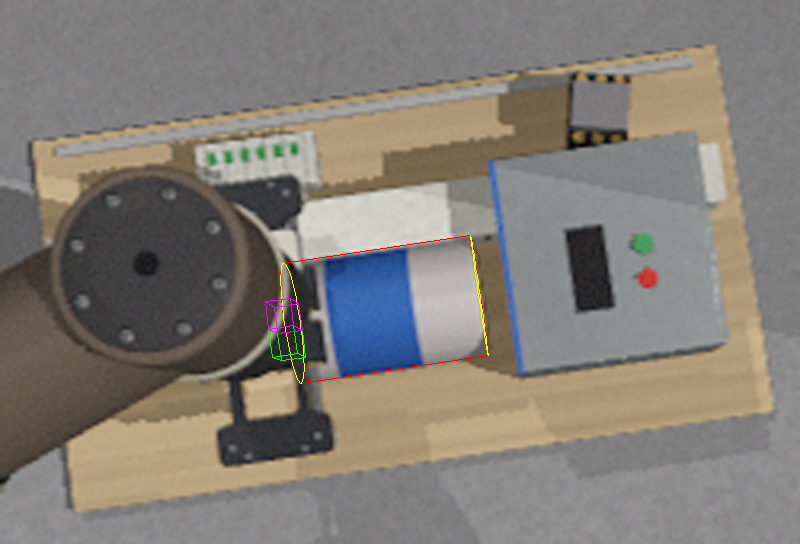

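Request:
jog_arm --commands '[{"x": 0.35, "y": 0, "z": 0, "roll": 0}, {"x": 0.35, "y": 0, "z": 0, "roll": 0}, {"x": 0.35, "y": 0, "z": 0, "roll": 0}, {"x": 0.35, "y": 0, "z": 0, "roll": 0}, {"x": 0.35, "y": 0, "z": 0, "roll": 0}, {"x": 0.35, "y": 0, "z": 0, "roll": 0}]'

```text
clock: 23.05
tool_pos: [0.5532, 0.0675, 0.0078]
orientation: [-180.0, 0.0, -82.5]
force: [-1.9, 7.5, 2.7]
opening: 0.0005
```

Request:
jog_arm --commands '[{"x": 0.3, "y": 0, "z": 0, "roll": 0}, {"x": 0.3, "y": 0, "z": 0, "roll": 0}, {"x": 0.3, "y": 0, "z": 0, "roll": 0}, {"x": 0.3, "y": 0, "z": 0, "roll": 0}, {"x": 0.3, "y": 0, "z": 0, "roll": 0}, {"x": 0.3, "y": 0, "z": 0, "roll": 0}, {"x": 0.3, "y": 0, "z": 0, "roll": 0}, {"x": 0.2, "y": 0, "z": 0, "roll": 0}]'

```text
clock: 23.85
tool_pos: [0.5562, 0.0446, 0.0078]
orientation: [-180.0, 0.0, -82.5]
force: [-2.4, 7.0, 3.3]
opening: 0.0003
```

```bash
python3 - <<'E'
from h import *
st()
E
```

```text
t 23.85 tcp_b [-47.   67.    7.8] yaw [-1.7997e+02  4.0000e-02 -8.2490e+01] F_b [-1.42  7.29  3.29] M [ 2.17  0.87 -0.11] j [ 25.  20. -27.  -0. -43. -17.]
```

Request:
jog_arm --commands '[{"x": 0.2, "y": 0, "z": 0, "roll": 0}, {"x": 0.2, "y": 0, "z": 0, "roll": 0}, {"x": 0.2, "y": 0, "z": 0, "roll": 0}, {"x": 0.2, "y": 0, "z": 0, "roll": 0}, {"x": 0.15, "y": 0, "z": 0, "roll": 0}, {"x": 0.1, "y": 0, "z": 0, "roll": 0}, {"x": 0.1, "y": 0, "z": 0, "roll": 0}, {"x": 0.1, "y": 0, "z": 0, "roll": 0}]'

```text
clock: 24.65
tool_pos: [0.5578, 0.0324, 0.0078]
orientation: [-180.0, 0.0, -82.5]
force: [-1.7, 6.9, 3.5]
opening: 0.0006
```

Request:
jog_arm --commands '[{"x": 0.1, "y": 0, "z": 0, "roll": 0}, {"x": 0.1, "y": 0, "z": 0, "roll": 0}, {"x": 0.1, "y": 0, "z": 0, "roll": 0}]'

```text
clock: 24.95
tool_pos: [0.5582, 0.0294, 0.0078]
orientation: [-180.0, 0.0, -82.5]
force: [-2.4, 7.0, 3.2]
opening: 0.0004
```

Request:
jog_arm --commands '[{"x": 0.1, "y": 0, "z": 0, "roll": 0}, {"x": 0.1, "y": 0, "z": 0, "roll": 0}, {"x": 0.1, "y": 0, "z": 0, "roll": 0}]'

```text
clock: 25.25
tool_pos: [0.5585, 0.0264, 0.0078]
orientation: [-180.0, 0.0, -82.5]
force: [-2.4, 6.3, 2.3]
opening: 0.0006
```

Request:
jog_arm --commands '[{"x": 0.1, "y": 0, "z": 0, "roll": 0}, {"x": 0.1, "y": 0, "z": 0, "roll": 0}, {"x": 0.1, "y": 0, "z": 0, "roll": 0}]'

```text
clock: 25.55
tool_pos: [0.5589, 0.0234, 0.0078]
orientation: [-180.0, 0.0, -82.5]
force: [-3.3, 7.2, 3.8]
opening: 0.0006
```

Request:
jog_arm --commands '[{"x": 0.1, "y": 0, "z": 0, "roll": 0}, {"x": 0.1, "y": 0, "z": 0, "roll": 0}, {"x": 0.1, "y": 0, "z": 0, "roll": 0}]'

```text
clock: 25.85
tool_pos: [0.5593, 0.0205, 0.0078]
orientation: [-180.0, 0.0, -82.5]
force: [-2.3, 7.3, 3.0]
opening: 0.0007
```

Request:
jog_arm --commands '[{"x": 0.1, "y": 0, "z": 0, "roll": 0}, {"x": 0.1, "y": 0, "z": 0, "roll": 0}, {"x": 0.1, "y": 0, "z": 0, "roll": 0}]'

```text
clock: 26.15
tool_pos: [0.5597, 0.0175, 0.0078]
orientation: [-180.0, 0.0, -82.5]
force: [-2.0, 7.2, 2.5]
opening: -0.0
```

Request:
jog_arm --commands '[{"x": 0.1, "y": 0, "z": 0, "roll": 0}, {"x": 0.1, "y": 0, "z": 0, "roll": 0}, {"x": 0.1, "y": 0, "z": 0, "roll": 0}]'

```text
clock: 26.45
tool_pos: [0.5601, 0.0145, 0.0078]
orientation: [-180.0, 0.0, -82.5]
force: [-3.0, 7.0, 2.6]
opening: 0.0003
```

```bash
python3 - <<'E'
from h import *
st()
E
```

```text
t 26.45 tcp_b [-47.   36.6   7.8] yaw [-1.7998e+02  4.0000e-02 -8.2490e+01] F_b [-2.05  7.33  2.62] M [ 2.27  0.88 -0.1 ] j [ 21.  20. -27.  -0. -43. -14.]
```

Request:
jog_arm --commands '[{"x": 0.1, "y": 0, "z": 0, "roll": 0}, {"x": 0.1, "y": 0, "z": 0, "roll": 0}, {"x": 0.1, "y": 0, "z": 0, "roll": 0}]'

```text
clock: 26.75
tool_pos: [0.5605, 0.0115, 0.0078]
orientation: [-180.0, 0.0, -82.5]
force: [-3.5, 8.7, 4.4]
opening: 0.0008
```

Request:
jog_arm --commands '[{"x": 0.1, "y": 0, "z": 0, "roll": 0}, {"x": 0.1, "y": 0, "z": 0, "roll": 0}, {"x": 0.1, "y": 0, "z": 0, "roll": 0}]'

```text
clock: 27.05
tool_pos: [0.5608, 0.0093, 0.0078]
orientation: [-180.0, 0.1, -82.5]
force: [-4.3, 12.9, 4.3]
opening: 0.0003
```

Request:
jog_arm --commands '[{"x": 0.1, "y": 0, "z": 0, "roll": 0}, {"x": 0.1, "y": 0, "z": 0, "roll": 0}, {"x": 0.1, "y": 0, "z": 0, "roll": 0}]'

```text
clock: 27.35
tool_pos: [0.5611, 0.0068, 0.0078]
orientation: [-180.0, 0.1, -82.5]
force: [-5.7, 15.1, 4.9]
opening: 0.0
```

Request:
jog_arm --commands '[{"x": 0.1, "y": 0, "z": 0, "roll": 0}, {"x": 0.1, "y": 0, "z": 0, "roll": 0}, {"x": 0.1, "y": 0, "z": 0, "roll": 0}]'

```text
clock: 27.65
tool_pos: [0.5615, 0.0043, 0.0079]
orientation: [-180.0, 0.1, -82.5]
force: [-5.6, 18.7, 4.3]
opening: 0.0001
```

Contact felt from about y = 0.010 (8.7 → 18.7 N, of which about 7 N is sliding friction). Holding here.

Request:
jog_arm --commands '[{"x": 0, "y": 0, "z": 0, "roll": 0}, {"x": 0, "y": 0, "z": 0, "roll": 0}, {"x": 0, "y": 0, "z": 0, "roll": 0}]'

```text
clock: 27.95
tool_pos: [0.5615, 0.0041, 0.0078]
orientation: [-180.0, 0.1, -82.5]
force: [-5.0, 17.0, 5.1]
opening: 0.0004
```

```bash
python3 - <<'E'
from h import *
st()
E
```

```text
t 27.95 tcp_b [-47.   26.2   7.8] yaw [-1.7996e+02  1.2000e-01 -8.2480e+01] F_b [-2.72 17.5   5.14] M [ 5.28  2.01 -0.22] j [ 20.  21. -26.  -0. -43. -13.]
```

Request:
jog_arm --commands '[{"x": 0, "y": 0, "z": 0, "roll": 0}, {"x": 0, "y": 0, "z": 0, "roll": 0}, {"x": 0, "y": 0, "z": 0, "roll": 0}, {"x": 0, "y": 0, "z": 0, "roll": 0}, {"x": 0, "y": 0, "z": 0, "roll": 0}]'

```text
clock: 28.45
tool_pos: [0.5615, 0.0041, 0.0078]
orientation: [-180.0, 0.1, -82.5]
force: [-5.1, 15.8, 4.9]
opening: 0.0004
```

Request:
jog_arm --commands '[{"x": -0.1, "y": 0, "z": 0, "roll": 0}, {"x": -0.1, "y": 0, "z": 0, "roll": 0}, {"x": -0.1, "y": 0, "z": 0, "roll": 0}, {"x": -0.1, "y": 0, "z": 0, "roll": 0}]'

```text
clock: 28.85
tool_pos: [0.5609, 0.0055, 0.0075]
orientation: [180.0, -0.0, -82.5]
force: [-0.4, 0.3, 0.5]
opening: 0.0004
```

Request:
jog_arm --commands '[{"x": -0.1, "y": 0, "z": 0, "roll": 0}, {"x": -0.1, "y": 0, "z": 0, "roll": 0}, {"x": -0.1, "y": 0, "z": 0, "roll": 0}, {"x": -0.1, "y": 0, "z": 0, "roll": 0}]'

```text
clock: 29.25
tool_pos: [0.5605, 0.0097, 0.0076]
orientation: [180.0, -0.0, -82.5]
force: [1.0, 0.3, -0.4]
opening: 0.0005
```

Request:
jog_arm --commands '[{"x": -0.2, "y": 0, "z": 0, "roll": 0}, {"x": -0.3, "y": 0, "z": 0, "roll": 0}, {"x": -0.7, "y": 0, "z": 0, "roll": 0}, {"x": -1.5, "y": 0, "z": 0, "roll": 0}, {"x": -2, "y": 0, "z": 0, "roll": 0}, {"x": -2, "y": 0, "z": 0, "roll": 0}]'

```text
clock: 29.85
tool_pos: [0.5516, 0.0777, 0.0077]
orientation: [-180.0, 0.0, -82.5]
force: [0.4, 0.1, -0.5]
opening: 0.0005
```

```bash
python3 - <<'E'
from ov import *
st()
ov("t20",(-45,-52,0),"top",(120,290,160,410),3.2,(0,21))
s=ctrl.snapshot("wrist");cv2.imwrite("pics/w20.png",s["image"][:,:,::-1])
E
```

```text
t 29.85 tcp_b [-47.1 100.4   7.7] yaw [-1.7999e+02  1.0000e-02 -8.2500e+01] F_b [ 0.38  0.09 -0.46] M [0.02 0.03 0.03] j [ 28.  20. -27.  -0. -43. -21.]
```

View pics/t20.png

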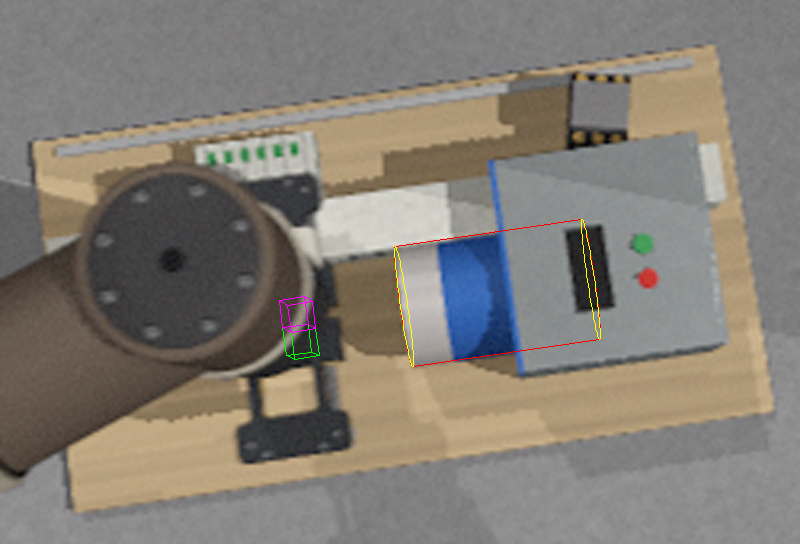

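View pics/w20.png

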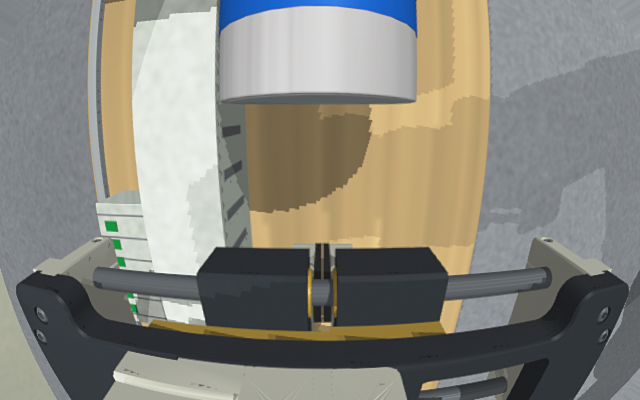

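Request:
jog_arm --commands '[{"x": -1, "y": 0, "z": -3, "roll": 0}, {"x": 0, "y": 0, "z": -4, "roll": 0}, {"x": 0, "y": 0, "z": -4, "roll": 0}, {"x": 0, "y": 0, "z": 0, "roll": 0}]'

```text
clock: 30.35
tool_pos: [0.5539, 0.0877, 0.1235]
orientation: [-179.5, 0.1, -82.4]
force: [0.6, -0.1, 0.0]
opening: 0.0002
```

```bash
python3 - <<'E'
from ov import *
o=st()
s=ctrl.snapshot("wrist");im=s["image"][:,:,::-1].copy()
cv2.polylines(im,[cv2.convexHull(wproj(o,s,canpts(-45,-52.5,0)).astype(np.int32))],True,(255,0,255))
cv2.imwrite("pics/w21.png",im)
E
```

```text
t 30.35 tcp_b [-43.5 110.  123.5] yaw [-1.7946e+02  1.1000e-01 -8.2400e+01] F_b [ 0.6  -0.14  0.03] M [ 0.04  0.07 -0.04] j [ 29.  13. -20.   0. -57. -22.]
```

View pics/w21.png

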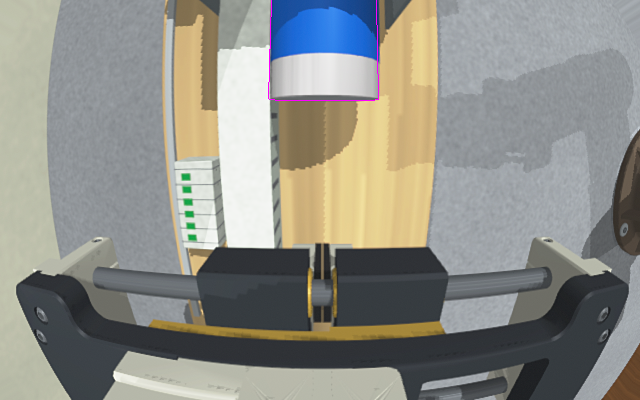

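```bash
python3 - <<'E'
from plant import ctrl
print(ctrl.close_job())
E
```

```text
the job is handed in; nothing more can be done
None
```

I rolled the can flat against the duct and pushed it endways into the hood until its nose pressed the sprung contacts. I then let go and handed the job in at about 30 s of the 72 s allowed.

- **Rolling to the duct:** I used the open fingers and stopped at about 10 N sideways, when the can would go no further. The overlay then showed it flush along the duct.
- **Pressing the contacts:** Sliding friction was about 7 N. I felt the contacts about 54 mm past the mouth, pressed about 8 mm further and held for about 0.8 s. The push while holding was 16–17.5 N, so about 9–10 N was on the contacts.
- **Last checks:** After the tool drew back, the can lay straight along the duct to within about 1 mm. It had sprung back about 1 mm, so the contacts should still bear on it with roughly 8 N. I worked that out from its position, as the contacts cannot be seen. The tool force read about zero, and I never went near the other parts.

**What disagreed:** In both the wrist and side pictures, the finger ends sat about 40 mm above the reported TCP. Because of this, my first two sideways approaches came down on the can's shoulder, with up to 15 N upward. I backed off both times and used the height seen in the pictures from then on. The can moved only a few millimetres.

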